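# Two-cog conversion on a small bicycle wheel

## Task

Fit the two-cog conversion kit to the bicycle wheel that lies across the blue tray: slide the parts over its upright freehub in this order, wide blue spacer, large bright cog, narrow red spacer, small black cog, and last the gold lockring with its skirt in the freehub's mouth. Put each on the same way up as it lies now, down flat on the one below, and let go of it; the lockring only has to rest in place, it is tightened later. Leave the spare green spacer, the rusty sprocket cluster, the lockring tool and the bottle where they are.

Things in the scene. Friction and masses are not known exactly. Their poses are not given: they have to be found in the camera images.
- wheel: 16-inch wheel, fixed level on a dark blue tray (rim 320 mm across, top at 90 mm). Origin: bench level, on the hub's axis, z up. Freehub: upright steel tube 34 mm across; shoulder (43 mm across, the first part's seat) 107 mm above the bench, bevelled rim at 141, mouth 28 mm wide, 12 deep; in it a 17 mm locknut to 145 and 10 mm axle end to 151. The stack ends 1 mm above the rim.
- wide_spacer: Blue ring, 46 mm outside, bore 36 mm, 13 mm high. Its origin is the centre of its underside, z up. It starts flat on the bench, this way up, and any yaw is good.
- large_cog: Bright silver 15-tooth cog with bore 36 mm, 8 mm high in all: below a collar 46 mm across and 4 mm high, above it the toothed plate, 65 mm over the teeth and 4 mm thick, with five small dark holes. Its origin is the centre of its underside, z up. It starts flat on the bench, this way up, and any yaw is good.
- narrow_spacer: Red ring, 46 mm outside, bore 36 mm, 6 mm high. Its origin is the centre of its underside, z up. It starts flat on the bench, this way up, and any yaw is good.
- small_cog: Black 12-tooth cog with bore 36 mm, 8 mm high in all: below a collar 46 mm across and 4 mm high, above it the toothed plate, 53 mm over the teeth and 4 mm thick. Its origin is the centre of its underside, z up. It starts flat on the bench, this way up, and any yaw is good.
- lockring: Gold ring, bore 20 mm: above a flange 44 mm across and 4 mm thick, below it a skirt 25.6 mm across and 6 mm high, bevelled at its foot, on which it stands. 10 mm high in all. Seated, its flange lies on the small cog's top and the skirt hangs in the freehub's mouth. Its origin is the centre of its underside, z up. It starts flat on the bench, this way up, and any yaw is good.
- spare_spacer: Green ring, 46 mm outside, bore 36 mm, 10 mm high; a bystander that lies among the kit's parts and is not used. Origin: centre of its underside.
- old_cluster: Bystander: worn rusty brown cluster of three sprockets, 100 mm across, 14 mm high. Origin: centre of its underside.
- lockring_tool: Bystander: lockring tool, 195 mm long and at most 30 mm wide and 28 mm high, red grip and steel head, lying along its own x axis (head to +x). Origin: in its middle, on the bench.
- bottle: Bystander: milky-clear drinking bottle with a red cap, 68 mm across, 190 mm high, standing. Origin: centre of its underside.
Mind the look-alikes: they are no part of the job. Leave any purple look-alike of the small_cog alone.

How it is judged:
By the outcome, as a careful person would: the job done as asked, in the order asked, and still so for the second after the job is handed in, with the robot touching nothing.
It also fails if it takes over 131 s, if anything falls off the work surface, if the arm or the gripper's body presses on something with over 40 N, if the wrist force passes 120 N, or if a joint passes its speed limit or range.

## Robot

A 6-joint arm with a two-finger parallel gripper is mounted at the origin on the work surface. World frame = base frame: x ahead of the robot, y to its left, z up, the work surface at z = 0. Lengths are in m, angles in rad, forces in N, time in s.
With the tool pointing down it reaches from about 0.425 to 0.95 m from the base axis. Payload 3.5 kg.
Tool frame: the origin (TCP) lies at the very end of the fingers, on their centre line; the grasp point (between the pads) lies 19 mm behind it; z points along the fingers, y is the line along which they close (so a half turn about z gives the same grasp; the last joint's range is limited). The gripper opens to 85 mm and grips with 20 to 120 N. Pads are 22 mm wide; open, the fingers measure 114 mm over their backs; the gripper's body (76 mm by 85 mm) begins 54 mm behind the grasp point. The pads swing forward as they close: fully open they stand 13 mm farther back than shut.
Start: joints at [-1.318, 0.286, 1.577, -0, 1.279, -0.15], TCP at [0.265, -0.621, 0.231] pointing down, gripper open.
Joint ranges: [-2.77, 2.77], [-0.9, 2.22], [0.21, 2.48], [-1.53, 4.67], [0.24, 2.81], [-2.84, 2.84]. Speed limits (rad/s): [2.79, 2.79, 3.14, 3.14, 3.14, 3.14].

## Interface

Orientations are given as a unit quaternion [x, y, z, w].
In Python, from plant import ctrl gives the robot as it stands.
- The arm moves only by the tool carry_out, never from a script. Its argument "deltas" is one flat list of numbers, 6 for each row, row after row: the shift along the tool's x, y, z in m, then the turn, a rotation vector about the tool's x, y, z in rad. A call has 1 to 5 rows; each row is the pose to reach, as a shift and turn from the pose commanded when the call began, along the tool's axes at that moment; what a row does not reach only later rows make up. A row lasts 1/8 s, in which the tool goes at most 62.5 mm and 10.7 degrees, less where a joint would pass 70% of its speed; a pose out of reach is approached as far as the arm can. A call with a gripper value outside its range is refused whole. "grip" is the opening in per cent of the stroke, from 0 (shut) to 100 (fully open), set as the call begins (left out, the last holds). The fingers move at their own pace and stop on an object; "grip_force" is the grip in N (left out, the last holds). Time passes only in rows, so rows that repeat a pose let the fingers close. It gives the time, the measured TCP pose, the force, the opening and the grip force at its end, in the units of the state.
- ctrl.get_state(): the state, without advancing time (a new reading comes with each control period).
- ctrl.read_camera(name): name is "scene" or "top" or "wrist"; returns (picture, depth): 400x640x3 uint8, red, green, blue; 400x640 float32, m along the optical axis (not along the pixel's ray), 0 where there is no reading.
- ctrl.camera_model(name): a dict with "intrinsics" (3x3 intrinsics, pixels), "extrinsics" (4x4, takes a point from world to camera coordinates); the wrist camera has in their place "hand_eye" (4x4, takes a point from camera to tool coordinates, whose origin is the TCP and whose axes are the flange's). Camera axes: x right, y down, z forward; pixel columns grow to the right and rows downward; lengths in m; the calibration is good to about 2 mm. A picture is of the moment at which its call begins: read the wrist's pose just before it. camera_model takes no time and is no camera call.
- ctrl.sign_off(): hands the job in; it is judged then, once.
Trained networks look in the newest picture that a camera, given by its name, has taken for a name from the list of things; names that differ only in an ending like _2 or _b are one class to them, and where a whole thing is asked for, a point or a joint stands for the part that bears it (a point fixed in the world has none). Each returns a list of dicts, best first, with "score" (0 to 1); they miss things now and then, are a little off and sometimes report something else, mostly with a low value. They report only what shows in the picture. A call takes as long as a camera call. They do not tell look-alikes from the thing itself.
- ctrl.find_in(camera, query): "uv" ([column, row] in pixels, amid what is visible of it).
The state is a dict: "time": time; "qpos": joint angles; "dq": joint speeds; "joint_efforts": joint torques, N m; "eef_pos": TCP position; "tcp_rot": TCP orientation; "contact_force": force on the tool from outside, world axes, zero at the start; "wrist_torque": the same for the moment, N m; "opening": opening from 0.0 (shut) to 1.0 (fully open); "finger_force": force on a finger pad.
Only numpy, scipy, OpenCV 4.12 (cv2) and the standard library are available. Lean on these libraries where they do the work, as an engineer would, in place of code of your own. Each camera call takes 0.05 s, during which the arm holds its last target. There are 200 camera calls.

## Working session

There is one attempt and no reset: what is moved stays moved. The work goes in short steps, Python scripts to look and compute and a tool call to move; the robot and the scene stay as the last step left them, time stands still between calls to the robot, and variables do not carry over. Pictures are saved under pics/ and viewed, at most 14 in all, crops included, and the job is handed in when it is done.

Besides the shell and the picture viewer there is one more tool, called after "Call:" as name(argument=value, ...) on one line, values as JSON. carry_out: Moves the arm, as the interface text tells. Its arguments: {"type":"object","properties":{"deltas":{"type":"array"},"grip":{"type":"number"},"grip_force":{"type":"number"}},"required":["deltas"]}

```bash
mkdir -p pics; cat > h.py <<'E'
import numpy as np, cv2
from plant import ctrl
from scipy.spatial.transform import Rotation as R
def pts(name,st=None):
    m=ctrl.camera_model(name)
    if name=='wrist':
        st=ctrl.get_state(); T=np.eye(4);T[:3,:3]=R.from_quat(st['tcp_rot']).as_matrix();T[:3,3]=st['eef_pos']
        T=T@np.array(m['hand_eye'])
    else: T=np.linalg.inv(np.array(m['extrinsics']))
    im,d=ctrl.read_camera(name)
    K=np.array(m['intrinsics']); v,u=np.mgrid[:400,:640]
    P=np.stack([(u-K[0,2])/K[0,0]*d,(v-K[1,2])/K[1,1]*d,d],-1)@T[:3,:3].T+T[:3,3]
    P[d==0]=np.nan
    return im,P,T,K
def save(im,n): cv2.imwrite('pics/'+n,cv2.cvtColor(im,cv2.COLOR_RGB2BGR))
E
python3 - <<'E'
from h import *
s=ctrl.get_state();print(s['time'],s['eef_pos'],s['tcp_rot'],s['opening'])
for c in('top','scene'):
    im,P,T,K=pts(c);save(im,c+'0.png');print(c,T.round(3).tolist(),K[0,0])
    for n in'wheel wide_spacer large_cog narrow_spacer small_cog lockring spare_spacer old_cluster lockring_tool bottle'.split():
        r=ctrl.find_in(c,n)
        print(n,[(np.round(x['uv']).tolist(),round(x['score'],2),P[int(x['uv'][1]),int(x['uv'][0])].round(3).tolist()) for x in r[:3]])
print(np.array(ctrl.camera_model('wrist')['hand_eye']).round(3).tolist())
E
```

```text
0.0 [ 0.26447117 -0.62032067  0.22993314] [ 9.79786012e-01  2.00044899e-01 -5.00975705e-05 -1.18592695e-03] 1.0007463099074114
top [[-0.029, -0.988, 0.149, 0.371], [-1.0, 0.028, -0.009, 0.009], [0.005, -0.149, -0.989, 1.248], [0.0, 0.0, 0.0, 1.0]] 456.2948801483518
wheel [([461.0, 238.0], 0.7, [0.446, -0.402, 0.001]), ([299.0, 184.0], 0.57, [0.585, 0.031, 0.138])]
wide_spacer [([420.0, 135.0], 0.32, [0.686, -0.262, 0.183])]
large_cog [([419.0, 197.0], 0.83, [0.562, -0.296, 0.006]), ([299.0, 183.0], 0.53, [0.587, 0.034, 0.141])]
narrow_spacer [([199.0, 266.0], 0.66, [0.394, 0.309, 0.004])]
small_cog [([155.0, 251.0], 0.67, [0.437, 0.429, 0.011]), ([136.0, 246.0], 0.6, [0.452, 0.478, 0.011]), ([168.0, 288.0], 0.49, [0.338, 0.393, -0.0])]
lockring [([420.0, 197.0], 0.71, [0.561, -0.297, 0.013]), ([461.0, 235.0], 0.54, [0.457, -0.404, -0.001])]
spare_spacer []
old_cluster [([189.0, 152.0], 0.72, [0.705, 0.337, 0.015])]
lockring_tool [([467.0, 163.0], 0.92, [0.655, -0.433, 0.017])]
bottle [([417.0, 134.0], 0.77, [0.695, -0.258, 0.173])]
scene [[-0.414, 0.55, -0.726, 1.769], [0.91, 0.259, 
[... 288 characters left out ...]
63, -0.299, 0.005])]
narrow_spacer []
small_cog [([455.0, 199.0], 0.66, [0.343, 0.395, -0.0]), ([445.0, 230.0], 0.64, [0.517, 0.406, 0.003]), ([475.0, 221.0], 0.59, [0.432, 0.483, 0.002])]
lockring [([238.0, 159.0], 0.39, [0.461, -0.401, 0.008])]
spare_spacer [([413.0, 224.0], 0.66, [0.524, 0.304, -0.005])]
old_cluster [([408.0, 260.0], 0.67, [0.698, 0.339, 0.005])]
lockring_tool [([197.0, 186.0], 0.62, [0.667, -0.437, 0.014]), ([239.0, 162.0], 0.55, [0.468, -0.388, 0.007])]
bottle [([223.0, 182.0], 0.68, [0.736, -0.269, 0.129]), ([451.0, 210.0], 0.32, [0.406, 0.399, -0.001])]
[[0.001, -0.965, -0.261, 0.065], [1.0, 0.001, -0.001, -0.001], [0.001, -0.261, 0.965, -0.142], [0.0, 0.0, 0.0, 1.0]]
```

View pics/top0.png

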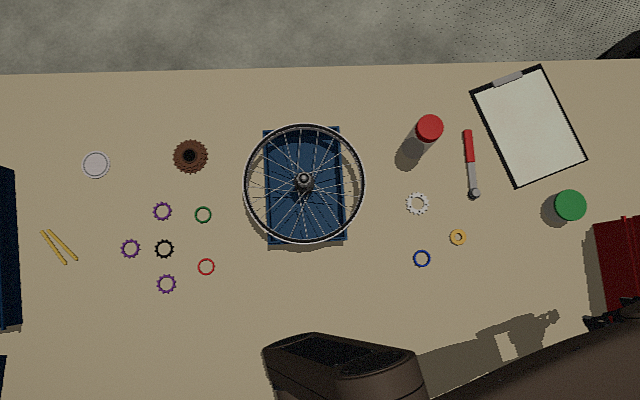

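View pics/scene0.png

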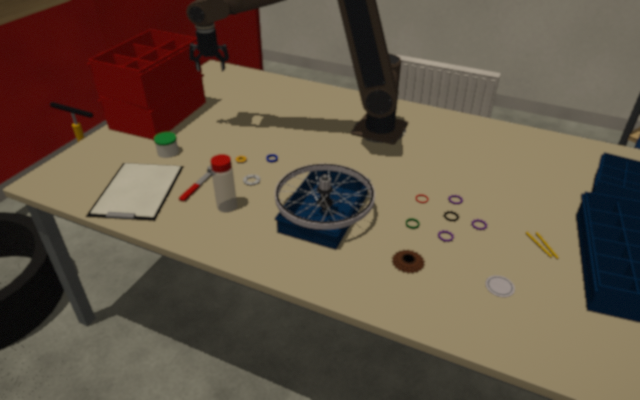

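The top view shows the blue spacer (422,258), large cog (417,203) and lockring (458,237). On the other side are the red spacer (206,266), the black cog (164,249) among three purple look-alikes, the green spare (203,214) and the hub (304,180). Next I'll move over the blue spacer at yaw 0.

```bash
cat >> h.py <<'E'
def ray(uv,z,T,K):
    d=T[:3,:3]@np.array([(uv[0]-K[0,2])/K[0,0],(uv[1]-K[1,2])/K[1,1],1]); return T[:3,3]+d*(z-T[2,3])/d[2]
E
python3 - <<'E'
from h import *
im,P,T,K=pts('top')
hsv=cv2.cvtColor(im,cv2.COLOR_RGB2HSV)
for n,uv,z in[('blue',(422,258),.013),('large',(417,203),.008),('gold',(458,237),.01),('red',(206,266),.006),('black',(164,249),.008),('green',(203,214),.01),('hub',(304,177),.145)]:
    print(n,ray(uv,z,T,K).round(3))
print(ctrl.get_state()['time'])
E
```

```text
blue [ 0.395 -0.292  0.013]
large [ 0.545 -0.289  0.008]
gold [ 0.449 -0.394  0.01 ]
red [0.39  0.29  0.006]
black [0.439 0.403 0.008]
green [0.531 0.298 0.01 ]
hub [0.599 0.019 0.145]
1.15
```

Call:
carry_out(deltas=[0,0,0,0,0,0.13,0,0,0,0,0,0.26,0,0,0,0,0,0.404,0,0,0,0,0,0.404])

```text
time: 1.65
eef_pos: [0.2646, -0.621, 0.2313]
tcp_rot: [1.0, 0.0, -0.0, -0.0]
contact_force: [-0.3, -0.5, 0.1]
opening: 1.001
finger_force: 0.0
```

Call:
carry_out(deltas=[0.026,-0.055,0.02,0,0,0,0.052,-0.11,0.04,0,0,0,0.078,-0.165,0.06,0,0,0,0.104,-0.22,0.08,0,0,0,0.13,-0.275,0.1,0,0,0])

```text
time: 2.28
eef_pos: [0.3925, -0.3511, 0.1335]
tcp_rot: [1.0, 0.001, 0.0, 0.0]
contact_force: [0.3, -0.2, 0.2]
opening: 1.0
finger_force: 0.0
```

Call:
carry_out(deltas=[0,-0.054,0.01,0,0,0,0,-0.054,0.01,0,0,0,0,-0.054,0.01,0,0,0])

```text
time: 2.65
eef_pos: [0.3924, -0.2994, 0.1245]
tcp_rot: [1.0, 0.0, 0.001, 0.001]
contact_force: [-0.1, 0.2, 0.1]
opening: 0.999
finger_force: 0.0
```

```bash
python3 - <<'E'
from h import *
s=ctrl.get_state();print(s['time'],s['eef_pos'],s['tcp_rot'],s['contact_force'])
im,P,T,K=pts('wrist');save(im,'w1.png')
print(np.nanmin(P[...,2]),T.round(3).tolist(),K.tolist())
E
```

```text
2.65 [ 0.39236065 -0.29937985  0.12447183] [9.99999453e-01 3.54217276e-04 5.42611631e-04 8.21500073e-04] [-0.10081605  0.23502884  0.14382356]
-0.003990696680476469 [[0.001, -0.966, -0.26, 0.457], [-1.0, -0.001, -0.002, -0.298], [0.001, 0.26, -0.966, 0.267], [0.0, 0.0, 0.0, 1.0]] [[314.0743720968064, 0.0, 319.6783255624093], [0.0, 314.0743720968064, 198.52337616020873], [0.0, 0.0, 1.0]]
```

View pics/w1.png

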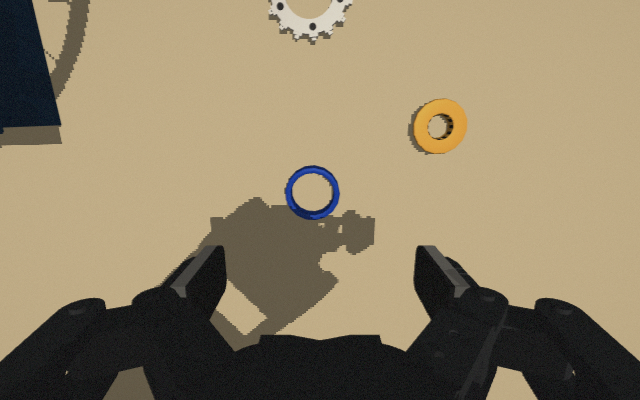

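Blue ring sits at (312,192), gold at (441,126), and the large cog at the top (310,0). I'll build a precise locator.

```bash
cat >> h.py <<'E'
HS={'blue':((105,100,50),(130,255,255)),'gold':((10,110,80),(28,255,255)),'red':((0,120,60),(9,255,255)),'silver':((0,0,140),(180,60,255)),'black':((0,0,0),(180,255,70))}
TOP={'blue':.013,'gold':.010,'red':.006,'silver':.008,'black':.008}
def loc(name,guess,frame=None,rad=.045,top=None,col=None):
    """centre of a part's top face in world xy: colour + nearness, outer hull on the plane of its top"""
    im,P,T,K=frame or pts('wrist'); top=TOP[name] if top is None else top
    m=cv2.inRange(cv2.cvtColor(im,cv2.COLOR_RGB2HSV),*HS[col or name])>0
    d=(P[...,:2]-np.array(guess)); m&=(np.hypot(d[...,0],d[...,1])<rad)&(abs(P[...,2]-top)<.0045)
    v,u=np.nonzero(m)
    if len(u)<30: return name,'none',len(u)
    Q=np.array([ray(a,top,T,K)[:2] for a in zip(u,v)])*1000
    c,r=cv2.minEnclosingCircle(Q.astype(np.float32)); 
    h=cv2.convexHull(Q.astype(np.float32)); e=cv2.fitEllipse(h)
    M=cv2.moments(h); return name,'circ',np.round(c,1).tolist(),round(r,1),'ell',np.round(e[0],1).tolist(),np.round(e[1],1).tolist(),'hull',round(M['m10']/M['m00'],1),round(M['m01']/M['m00'],1)
def st():
    s=ctrl.get_state();print('t',round(s['time'],2),'eef',(1000*np.array(s['eef_pos'])).round(1),'F',np.round(s['contact_force'],1),'tq',np.round(s['wrist_torque'],2),'open',round(s['opening'],3),'ff',round(float(np.max(s['finger_force'])),1),'yaw',R.from_quat(s['tcp_rot']).as_matrix()[:2,0].round(3));return s
E
python3 - <<'E'
from h import *
st();f=pts('wrist')
print(loc('blue',(.395,-.292),f));print(loc('gold',(.449,-.394),f));
im,P,T,K=f;print(P[192-23:192+24:3,312,2].round(4),P[300:304,300].round(4))
E
```

```text
t 2.7 eef [ 392.4 -300.1  124.8] F [-0.1 -0.2 -0.6] tq [-0.   -0.02  0.04] open 0.998 ff 0.0 yaw [ 1.    -0.001]
('blue', 'circ', [393.3, -292.1], 22.7, 'ell', [393.3, -292.3], [44.3, 45.1], 'hull', 393.3, -292.3)
('gold', 'circ', [447.7, -393.9], 21.8, 'ell', [447.8, -393.8], [42.9, 43.0], 'hull', 447.8, -393.8)
[ 0.0119  0.0122 -0.0009 -0.0016 -0.0013 -0.0003 -0.     -0.0002  0.0005
 -0.0007 -0.0004  0.      0.     -0.0004  0.0028  0.0101] [[ 2.836e-01 -2.806e-01 -1.100e-03]
 [ 2.835e-01 -2.807e-01  5.000e-04]
 [ 2.821e-01 -2.807e-01  1.000e-04]
 [ 2.805e-01 -2.806e-01 -7.000e-04]]
```

Call:
carry_out(deltas=[0.001,-0.008,0.03,0,0,0,0.001,-0.008,0.075,0,0,0,0.001,-0.008,0.108,0,0,0,0.001,-0.008,0.12,0,0,0,0.001,-0.008,0.12,0,0,0], grip=75, grip_force=30)

```text
time: 3.38
eef_pos: [0.3928, -0.2915, 0.0037]
tcp_rot: [1.0, -0.001, -0.0, -0.0]
contact_force: [-0.2, 0.7, 0.7]
opening: 0.755
finger_force: 0.0
```

Call:
carry_out(deltas=[0,0,0,0,0,0,0,0,0,0,0,0,0,0,0,0,0,0,0,0,0,0,0,0,0,0,0,0,0,0], grip=30)

```text
time: 4.0
eef_pos: [0.3939, -0.2921, 0.0058]
tcp_rot: [1.0, -0.0, 0.001, 0.002]
contact_force: [-3.4, 0.5, 6.0]
opening: 0.516
finger_force: 30.2
```

```bash
python3 - <<'E'
from h import *
st();f=pts('wrist');save(f[0],'w2.png')
print(loc('blue',(.393,-.292),f,rad=.03))
E
```

```text
t 4.0 eef [ 393.9 -292.1    5.8] F [-3.4  0.5  6. ] tq [-0.03  0.3   0.04] open 0.516 ff 30.2 yaw [ 1.    -0.001]
('blue', 'circ', [394.2, -291.4], 23.2, 'ell', [394.0, -291.4], [44.3, 46.1], 'hull', 394.0, -291.4)
```

View pics/w2.png

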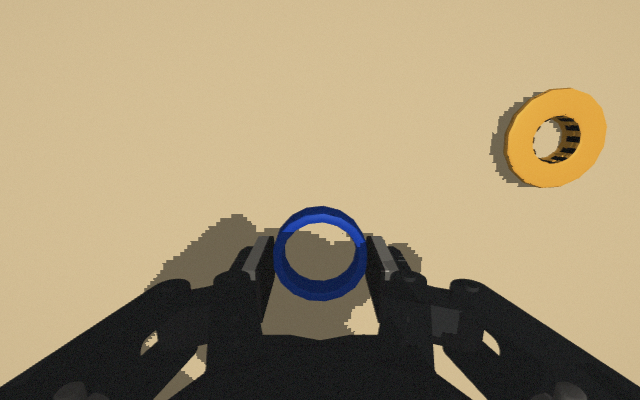

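The blue ring is gripped, but the tips pressed lightly on the bench, so they reach about 5 mm beyond the TCP at this opening. I'll lift and carry it to a look pose behind the hub.

Call:
carry_out(deltas=[0,0,-0.04,0,0,0,0,0,-0.1,0,0,0,0.02,-0.04,-0.14,0,0,0,0.045,-0.09,-0.17,0,0,0,0.07,-0.14,-0.2,0,0,0])

```text
time: 4.68
eef_pos: [0.463, -0.151, 0.205]
tcp_rot: [1.0, -0.001, 0.001, 0.001]
contact_force: [-0.5, -0.7, -0.8]
opening: 0.514
finger_force: 30.6
```

Call:
carry_out(deltas=[0.025,-0.05,-0.02,0,0,0,0.05,-0.1,-0.05,0,0,0,0.075,-0.15,-0.055,0,0,0,0.075,-0.172,-0.055,0,0,0,0.075,-0.172,-0.055,0,0,0])

```text
time: 5.3
eef_pos: [0.5375, 0.0213, 0.2583]
tcp_rot: [1.0, 0.001, 0.001, 0.0]
contact_force: [0.5, -0.3, 0.2]
opening: 0.514
finger_force: 30.7
```

```bash
python3 - <<'E'
from h import *
st();f=pts('wrist');save(f[0],'w3.png')
im,P,T,K=f
for z,lo,hi,rm in((.151,.147,.156,.015),(.145,.1425,.148,.02),(.141,.137,.1435,.03)):
    m=(P[...,2]>lo)&(P[...,2]<hi)&(np.hypot(P[...,0]-.599,P[...,1]-.019)<.04)
    v,u=np.nonzero(m)
    if len(u)<5: print(z,len(u));continue
    Q=np.array([ray(a,z,T,K)[:2] for a in zip(u,v)])*1000
    print(z,len(u),Q.mean(0).round(1),np.median(Q,0).round(1),cv2.minEnclosingCircle(Q.astype(np.float32)))
E
```

```text
t 5.3 eef [537.5  21.3 258.3] F [ 0.5 -0.3  0.2] tq [0.01 0.01 0.03] open 0.514 ff 30.7 yaw [1.    0.002]
0.151 136 [595.   20.2] [594.9  20.3] ((595.0621337890625, 20.213451385498047), 4.955370903015137)
0.145 200 [595.3  20.1] [595.5  20.3] ((595.0687866210938, 20.09284210205078), 8.14822006225586)
0.141 502 [595.5  20.2] [596.2  20.2] ((595.0951538085938, 20.2700252532959), 17.04667091369629)
```

View pics/w3.png

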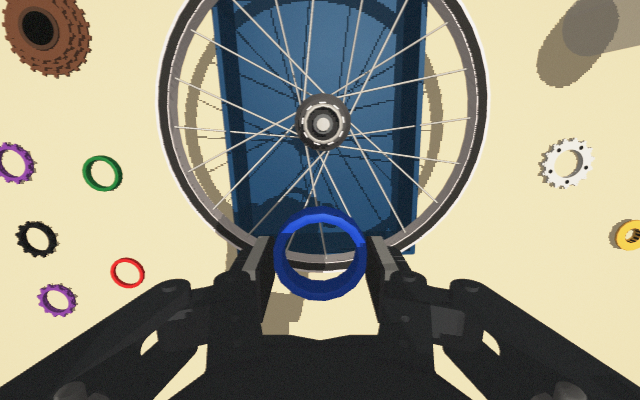

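Hub at image (323,124), world (595.1, 20.2), and its radii match the given sizes. Next I'll measure the held ring in the same frame geometry.

```bash
cat >> h.py <<'E'
def hub(f,g=(.595,.020)):
    im,P,T,K=f
    for z,lo,hi in((.151,.147,.156),(.145,.1425,.148),(.141,.137,.1435)):
        m=(P[...,2]>lo)&(P[...,2]<hi)&(np.hypot(P[...,0]-g[0],P[...,1]-g[1])<.03)
        v,u=np.nonzero(m)
        if len(u)<30: print('hub',z,len(u));continue
        Q=np.array([ray(a,z,T,K)[:2] for a in zip(u,v)],np.float32)*1000
        c,r=cv2.minEnclosingCircle(Q);print('hub',z,np.round(c,1),round(r,1))
E
python3 - <<'E'
from h import *
s=st();f=pts('wrist');hub(f)
im,P,T,K=f; e=s['eef_pos']
m=cv2.inRange(cv2.cvtColor(im,cv2.COLOR_RGB2HSV),*HS['blue'])>0
m&=P[...,2]>.2; print('ring z pct',np.nanpercentile(P[m][:,2],[2,50,80,95,99]).round(4))
for t in(.008,.0075): print(t,loc('blue',e[:2],f,rad=.03,top=e[2]+t))
E
```

```text
t 5.35 eef [537.4  20.2 258.1] F [ 0.6 -0.2 -0.4] tq [ 0.01 -0.    0.04] open 0.513 ff 30.7 yaw [1.    0.001]
hub 0.151 [595.   20.2] 5.0
hub 0.145 [595.   20.3] 8.0
hub 0.141 [595.   20.2] 17.1
ring z pct [0.2534 0.264  0.2648 0.2654 0.2658]
0.008 ('blue', 'circ', [537.8, 21.1], 22.8, 'ell', [537.8, 20.9], [44.1, 45.4], 'hull', 537.9, 20.9)
0.0075 ('blue', 'circ', [537.8, 20.9], 23.0, 'ell', [537.7, 20.9], [44.3, 45.8], 'hull', 537.7, 20.9)
```

Call:
carry_out(deltas=[0.03,0.0007,0,0,0,0,0.0573,0.0007,0.02,0,0,0,0.0573,0.0007,0.06,0,0,0,0.0573,0.0007,0.095,0,0,0,0.0573,0.0007,0.095,0,0,0])

```text
time: 6.02
eef_pos: [0.5922, 0.0178, 0.1591]
tcp_rot: [1.0, -0.002, -0.004, -0.0]
contact_force: [-0.8, -0.1, 0.2]
opening: 0.512
finger_force: 30.7
```

```bash
python3 - <<'E'
from h import *
s=st();f=pts('wrist');hub(f);save(f[0],'w4.png')
e=s['eef_pos'];print(loc('blue',e[:2],f,rad=.03,top=e[2]+.0075))
E
```

```text
t 6.03 eef [592.2  17.8 159.1] F [-0.8 -0.1  0.2] tq [ 0.06 -0.   -0.02] open 0.512 ff 30.7 yaw [ 1.    -0.003]
hub 0.151 [592.   18.5] 22.3
hub 0.145 [595.9  20.2] 8.2
hub 0.141 [596.4  20.1] 17.3
('blue', 'circ', [592.4, 17.7], 23.4, 'ell', [592.5, 18.4], [44.6, 46.1], 'hull', 592.4, 18.3)
```

View pics/w4.png

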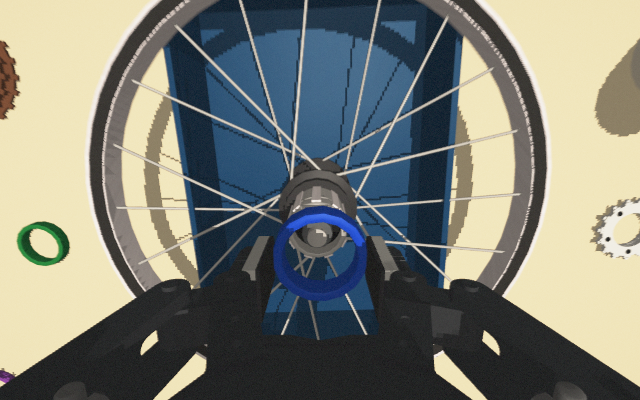

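Call:
carry_out(deltas=[0,0,0,0,0,0,0,0,0,0,0,0])

```text
time: 6.32
eef_pos: [0.596, 0.0185, 0.1652]
tcp_rot: [1.0, -0.001, 0.002, 0.0]
contact_force: [-0.5, -0.4, 0.0]
opening: 0.511
finger_force: 30.7
```

```bash
python3 - <<'E'
from h import *
for i in range(2):
    f=pts('wrist');s=st();hub(f);print(R.from_quat(s['tcp_rot']).as_matrix()[:,2].round(4))
    e=s['eef_pos'];print(loc('blue',e[:2],f,rad=.03,top=e[2]+.0075))
E
```

```text
t 6.38 eef [595.8  18.6 164.9] F [ 0.6 -0.   0.4] tq [ 0.03 -0.02  0.03] open 0.516 ff 30.7 yaw [ 1.    -0.001]
hub 0.151 [596.1  19.9] 5.5
hub 0.145 [596.   20.1] 8.3
hub 0.141 [596.4  20.3] 17.3
[ 3.3e-03 -5.0e-04 -1.0e+00]
('blue', 'circ', [595.8, 17.9], 23.9, 'ell', [596.0, 19.0], [44.8, 46.2], 'hull', 596.0, 19.0)
t 6.42 eef [595.6  18.7 164.5] F [ 0.5 -0.2 -0.9] tq [ 0.02 -0.02  0.02] open 0.511 ff 30.7 yaw [ 1.    -0.001]
hub 0.151 [596.2  20.2] 5.5
hub 0.145 [595.9  20.1] 8.3
hub 0.141 [596.3  20.2] 17.3
[ 2.7e-03 -4.0e-04 -1.0e+00]
('blue', 'circ', [595.8, 18.5], 23.4, 'ell', [595.8, 19.2], [44.9, 46.1], 'hull', 595.8, 19.2)
```

Call:
carry_out(deltas=[-0.0003,-0.001,0,0,0,0,-0.0003,-0.001,0.008,0,0,0,-0.0003,-0.001,0.016,0,0,0,-0.0003,-0.001,0.024,0,0,0,-0.0003,-0.001,0.024,0,0,0])

```text
time: 7.05
eef_pos: [0.5946, 0.0197, 0.1379]
tcp_rot: [1.0, -0.001, -0.0, 0.0]
contact_force: [0.6, 0.1, -0.3]
opening: 0.511
finger_force: 30.7
```

```bash
python3 - <<'E'
from h import *
s=st();f=pts('wrist');hub(f)
e=s['eef_pos'];print(loc('blue',e[:2],f,rad=.03,top=e[2]+.0075))
E
```

```text
t 7.05 eef [594.6  19.7 137.9] F [ 0.6  0.1 -0.3] tq [-0.12 -0.3   0.02] open 0.511 ff 30.7 yaw [ 1.    -0.001]
hub 0.151 [598.8  20.1] 29.3
hub 0.145 [599.7  20.1] 28.7
hub 0.141 [592.6  23. ] 27.1
('blue', 'circ', [594.1, 18.7], 24.7, 'ell', [594.6, 20.0], [44.8, 47.2], 'hull', 594.5, 20.0)
```

Call:
carry_out(deltas=[0,0,0.008,0,0,0,0,0,0.016,0,0,0,0,0,0.022,0,0,0,0,0,0.024,0,0,0,0,0,0.024,0,0,0])

```text
time: 7.72
eef_pos: [0.5947, 0.0198, 0.1149]
tcp_rot: [1.0, -0.001, 0.0, 0.0]
contact_force: [2.0, -0.3, 0.0]
opening: 0.517
finger_force: 30.8
```

Call:
carry_out(deltas=[0,0,0.001,0,0,0,0,0,0.0015,0,0,0,0,0,0.0015,0,0,0])

```text
time: 8.1
eef_pos: [0.5948, 0.0198, 0.1136]
tcp_rot: [1.0, -0.001, 0.0, 0.0]
contact_force: [2.5, -0.1, 0.9]
opening: 0.517
finger_force: 30.9
```

Call:
carry_out(deltas=[0,0,0,0,0,0,0,0,0,0,0,0,0,0,-0.01,0,0,0,0,0,-0.04,0,0,0,0,0,-0.07,0,0,0], grip=75)

```text
time: 8.72
eef_pos: [0.5942, 0.0199, 0.1844]
tcp_rot: [1.0, -0.001, -0.0, -0.0]
contact_force: [0.3, -0.3, 0.3]
opening: 0.753
finger_force: 0.0
```

Call:
carry_out(deltas=[-0.01,0.055,0,0,0,0,-0.02,0.11,0,0,0,0,-0.03,0.165,0,0,0,0,-0.04,0.22,0,0,0,0,-0.05,0.27,0,0,0,0], grip=100)

```text
time: 9.35
eef_pos: [0.5437, -0.2519, 0.1842]
tcp_rot: [1.0, -0.001, 0.0, 0.0]
contact_force: [0.1, -0.5, -0.1]
opening: 0.997
finger_force: 0.0
```

Call:
carry_out(deltas=[0,0.039,0.02,0,0,0,0,0.039,0.05,0,0,0,0,0.039,0.06,0,0,0,0,0.039,0.06,0,0,0,0,0.039,0.06,0,0,0])

```text
time: 9.98
eef_pos: [0.5451, -0.289, 0.1249]
tcp_rot: [1.0, -0.0, 0.001, 0.001]
contact_force: [-0.1, -0.1, -0.2]
opening: 1.002
finger_force: 0.0
```

```bash
python3 - <<'E'
from h import *
s=st();f=pts('wrist');save(f[0],'w5.png')
print(loc('silver',(.545,-.289),f));print(loc('silver',(.545,-.289),pts('wrist')));print(loc('gold',(.448,-.394),f))
f=pts('top');print(loc('blue',(.595,.020),f,top=.120))
E
```

```text
t 9.97 eef [ 545.1 -289.   124.9] F [-0.1 -0.1 -0.2] tq [ 0.04 -0.    0.03] open 1.002 ff 0.0 yaw [ 1. -0.]
('silver', 'circ', [543.8, -290.1], 32.4, 'ell', [544.6, -290.5], [61.8, 65.0], 'hull', 545.9, -290.9)
('silver', 'circ', [543.8, -290.0], 32.4, 'ell', [544.6, -290.5], [62.1, 64.7], 'hull', 545.8, -290.9)
('gold', 'circ', [443.1, -381.7], 16.6, 'ell', [447.8, -389.3], [33.3, 39.9], 'hull', 441.4, -379.1)
('blue', 'circ', [595.2, 21.5], 22.8, 'ell', [595.3, 21.6], [43.6, 45.1], 'hull', 594.8, 21.9)
```

Call:
carry_out(deltas=[-0.0013,0.001,0.03,0,0,0,-0.0013,0.001,0.075,0,0,0,-0.0013,0.001,0.108,0,0,0,-0.0013,0.001,0.119,0,0,0,-0.0013,0.001,0.119,0,0,0])

```text
time: 10.75
eef_pos: [0.543, -0.2901, 0.0045]
tcp_rot: [1.0, -0.0, -0.0, -0.0]
contact_force: [0.8, -0.5, 0.4]
opening: 1.005
finger_force: 0.0
```

Call:
carry_out(deltas=[0,0,0,0,0,0,0,0,0,0,0,0,0,0,0,0,0,0,0,0,0,0,0,0], grip=55)

```text
time: 11.25
eef_pos: [0.5435, -0.2906, 0.0055]
tcp_rot: [1.0, -0.001, 0.001, 0.001]
contact_force: [-0.9, -0.3, 4.3]
opening: 0.554
finger_force: 2.1
```

Call:
carry_out(deltas=[0,0,-0.02,0,0,0,0,0,-0.08,0,0,0,0,0,-0.14,0,0,0,0,0,-0.2,0,0,0,0,-0.04,-0.25,0,0,0])

```text
time: 11.88
eef_pos: [0.5431, -0.2526, 0.2576]
tcp_rot: [1.0, -0.002, 0.002, 0.001]
contact_force: [1.2, 0.1, 0.3]
opening: 0.551
finger_force: 0.0
```

Call:
carry_out(deltas=[0,-0.06,0,0,0,0,0,-0.12,0,0,0,0,0,-0.18,0,0,0,0,0,-0.24,0,0,0,0,-0.004,-0.27,0,0,0,0])

```text
time: 12.5
eef_pos: [0.5386, 0.0218, 0.2543]
tcp_rot: [1.0, 0.001, 0.001, -0.0]
contact_force: [-0.9, 0.8, 1.7]
opening: 0.549
finger_force: 0.0
```

Call:
carry_out(deltas=[0,0,0,0,0,0,0,0,0,0,0,0,0,0,0,0,0,0])

```text
time: 12.88
eef_pos: [0.5394, 0.0178, 0.2534]
tcp_rot: [1.0, -0.001, 0.0, 0.0]
contact_force: [-0.1, -0.4, -0.5]
opening: 0.55
finger_force: 0.0
```

```bash
python3 - <<'E'
from h import *
s=st();f=pts('wrist');save(f[0],'w6.png');hub(f)
im,P,T,K=f;e=s['eef_pos']
m=cv2.inRange(cv2.cvtColor(im,cv2.COLOR_RGB2HSV),*HS['silver'])>0
m&=(P[...,2]>.2)&(np.hypot(P[...,0]-e[0],P[...,1]-e[1])<.036); print('z pct',m.sum(),np.nanpercentile(P[m][:,2]-e[2],[2,50,80,95,99]).round(4))
t=np.nanmedian(P[m][:,2]); print(loc('silver',e[:2],f,rad=.036,top=t))
E
```

```text
t 12.88 eef [539.4  17.8 253.4] F [-0.1 -0.4 -0.5] tq [-0.04 -0.02  0.01] open 0.55 ff 0.0 yaw [ 1.    -0.003]
hub 0.151 [595.   20.3] 4.9
hub 0.145 [595.   20.2] 8.1
hub 0.141 [595.1  20.2] 17.1
z pct 0 nan
('silver', 'none', 0)
  return np.nanmean(a, axis, out=out, keepdims=keepdims)
  return np.nanmean(a, axis, out=out, keepdims=keepdims)
```

View pics/w6.png

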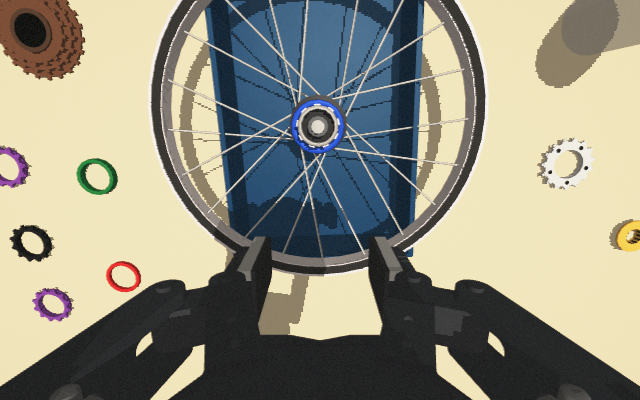

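The grasp missed. The tips retract when open and slid over the cog's top. The cog is still at (566,163) and blue is seated on the hub at (318,125). I'll return there and measure tip height against opening.

```bash
cat >> h.py <<'E'
def tips():
    s=ctrl.get_state();im,P,T,K=pts('wrist');e=np.array(s['eef_pos']);D=P-e
    m=(abs(D[...,2])<.06)&(abs(D[...,0])<.04)&(abs(D[...,1])<.07)&(P[...,2]>.16)
    for sg in(1,-1):
        z=D[m&(D[...,1]*sg>0)]; k=z[z[:,2]<np.percentile(z[:,2],3)+.002]
        print('tips',round(s['opening'],3),len(z),(np.percentile(z[:,2],[.5,2,5])*1e3).round(1),'y',(np.percentile(abs(k[:,1]),[2,98])*1e3).round(1),'x',(np.percentile(k[:,0],[2,98])*1e3).round(1))
E
python3 - <<'E'
from h import *
tips()
E
```

```text
tips 0.547 6716 [ 4.5  8.7 14.1] y [24.1 36. ] x [-10.8  10.6]
tips 0.547 6724 [ 4.7  8.8 14. ] y [22.5 34.3] x [-10.7  10.5]
```

Call:
carry_out(deltas=[0,0.06,0,0,0,0,0,0.12,0,0,0,0,0,0.18,0,0,0,0,0,0.24,0,0,0,0,0.004,0.3,0,0,0,0], grip=80)

```text
time: 13.6
eef_pos: [0.5422, -0.2839, 0.2532]
tcp_rot: [1.0, -0.001, 0.0, -0.0]
contact_force: [0.5, 0.6, -0.0]
opening: 0.803
finger_force: 0.0
```

```bash
python3 - <<'E'
from h import *
tips()
E
```

```text
tips 0.803 4893 [ 8.2 10.8 14.6] y [34.7 43.1] x [-10.9  10.6]
tips 0.803 4937 [ 8.1 10.7 14.7] y [33.1 39.9] x [-10.6  10.4]
```

Call:
carry_out(deltas=[0.004,0.007,0.04,0,0,0,0.004,0.007,0.08,0,0,0,0.004,0.007,0.13,0,0,0,0.004,0.007,0.13,0,0,0], grip=90)

```text
time: 14.15
eef_pos: [0.5435, -0.2863, 0.1179]
tcp_rot: [1.0, -0.001, -0.005, -0.003]
contact_force: [-0.5, -0.5, 0.6]
opening: 0.899
finger_force: 0.0
```

```bash
python3 - <<'E'
from h import *
st();f=pts('wrist')
print(loc('silver',(.544,-.290),f));print(loc('silver',(.544,-.290),f,rad=.04))
E
```

```text
t 14.15 eef [ 543.5 -286.3  117.9] F [-0.5 -0.5  0.6] tq [ 0.03 -0.07  0.08] open 0.899 ff 0.0 yaw [ 1.    -0.002]
('silver', 'circ', [544.9, -290.5], 32.1, 'ell', [545.9, -290.8], [59.5, 64.2], 'hull', 547.1, -291.1)
('silver', 'circ', [544.9, -290.5], 32.1, 'ell', [545.9, -290.8], [59.5, 64.2], 'hull', 547.1, -291.1)
```

Call:
carry_out(deltas=[0,0,0,0,0,0,0,0,0,0,0,0])

```text
time: 14.45
eef_pos: [0.5483, -0.2891, 0.1262]
tcp_rot: [1.0, -0.001, 0.002, 0.002]
contact_force: [0.2, 0.3, -0.1]
opening: 0.902
finger_force: 0.0
```

```bash
python3 - <<'E'
from h import *
st();f=pts('wrist');HS['any']=((0,0,0),(180,255,255))
print(loc('silver',(.544,-.290),f)); im,P,T,K=f
m=(P[...,2]>.0055)&(P[...,2]<.012)&(np.hypot(P[...,0]-.544,P[...,1]+.290)<.045)
v,u=np.nonzero(m);Q=np.array([ray(a,.008,T,K)[:2] for a in zip(u,v)],np.float32)*1000
print(cv2.minEnclosingCircle(Q),cv2.fitEllipse(cv2.convexHull(Q)),np.percentile(Q,[0.2,99.8],axis=0))
r=np.hypot(*(Q-[544.5,-290.3]).T);q=Q[r<22];a=Q[r<21];
c,_=cv2.findContours(m.astype(np.uint8),cv2.RETR_CCOMP,cv2.CHAIN_APPROX_NONE)
for k in c:
    if len(k)>40:
        q=np.array([ray(x,.008,T,K)[:2] for x in k[:,0]],np.float32)*1000;print(len(k),cv2.fitEllipse(q))
E
```

```text
t 14.45 eef [ 548.3 -289.1  126.2] F [ 0.2  0.3 -0.1] tq [-0.02 -0.04 -0.02] open 0.902 ff 0.0 yaw [ 1.    -0.001]
('silver', 'circ', [544.1, -290.3], 32.2, 'ell', [545.8, -291.0], [59.1, 64.8], 'hull', 546.8, -291.3)
((543.6671142578125, -290.0124206542969), 32.384456634521484) ((543.71044921875, -290.0599060058594), (64.26805114746094, 64.47148895263672), 78.54682159423828) [[ 512.80523389 -321.09057495]
 [ 574.86816553 -258.96832483]]
287 ((543.6444702148438, -290.0904235839844), (59.464256286621094, 59.77019119262695), 97.65621185302734)
118 ((543.7893676757812, -290.03240966796875), (36.111839294433594, 36.31351852416992), 20.547151565551758)
```

```bash
cat >> h.py <<'E'
def dloc(guess,top,f,rad=.036,tol=.0025):
    """depth-only: outer hull circle and bore ellipse of a flat top face (mm, absolute)"""
    im,P,T,K=f; m=(abs(P[...,2]-top)<tol)&(np.hypot(P[...,0]-guess[0],P[...,1]-guess[1])<rad)
    m=m.astype(np.uint8); cs,_=cv2.findContours(m,cv2.RETR_CCOMP,cv2.CHAIN_APPROX_NONE)
    for k in cs:
        if len(k)>40:
            q=np.array([ray(x,top,T,K)[:2] for x in k[:,0]],np.float32)*1000
            e=cv2.fitEllipse(q);c,r=cv2.minEnclosingCircle(q);print('  n',len(k),'ell',np.round(e[0],1),np.round(e[1],1),'circ',np.round(c,1),round(r,1))
E
```

Call:
carry_out(deltas=[-0.0046,0.0009,0.03,0,0,0,-0.0046,0.0009,0.075,0,0,0,-0.0046,0.0009,0.11,0,0,0,-0.0046,0.0009,0.125,0,0,0,-0.0046,0.0009,0.131,0,0,0])

```text
time: 15.12
eef_pos: [0.5427, -0.2892, -0.0076]
tcp_rot: [1.0, -0.001, 0.0, 0.0]
contact_force: [-0.4, 0.0, 0.7]
opening: 0.9
finger_force: 0.0
```

Call:
carry_out(deltas=[0,0,0,0,0,0,0,0,0,0,0,0])

```text
time: 15.38
eef_pos: [0.5434, -0.2897, -0.0061]
tcp_rot: [1.0, -0.001, 0.001, 0.001]
contact_force: [-0.0, 0.6, 1.1]
opening: 0.898
finger_force: 0.0
```

Call:
carry_out(deltas=[0,0,0,0,0,0,0,0,0,0,0,0,0,0,0,0,0,0,0,0,0,0,0,0], grip=65)

```text
time: 15.88
eef_pos: [0.5438, -0.2901, -0.0053]
tcp_rot: [1.0, -0.001, 0.002, 0.001]
contact_force: [0.2, 0.5, 5.6]
opening: 0.725
finger_force: 36.1
```

Call:
carry_out(deltas=[0,0,-0.02,0,0,0,0,0,-0.08,0,0,0,0,0,-0.14,0,0,0,0,-0.03,-0.2,0,0,0,-0.002,-0.08,-0.255,0,0,0])

```text
time: 16.5
eef_pos: [0.5408, -0.2198, 0.2388]
tcp_rot: [1.0, -0.002, 0.002, 0.001]
contact_force: [0.4, -0.2, -0.3]
opening: 0.724
finger_force: 33.3
```

Call:
carry_out(deltas=[-0.003,-0.05,-0.008,0,0,0,-0.003,-0.11,-0.008,0,0,0,-0.003,-0.17,-0.008,0,0,0,-0.003,-0.22,-0.008,0,0,0,-0.003,-0.23,-0.008,0,0,0])

```text
time: 17.12
eef_pos: [0.5373, 0.0131, 0.2438]
tcp_rot: [1.0, 0.001, 0.0, -0.0]
contact_force: [1.2, 0.3, -0.7]
opening: 0.724
finger_force: 33.3
```

Call:
carry_out(deltas=[0,0,0,0,0,0,0,0,0,0,0,0,0,0,0,0,0,0])

```text
time: 17.5
eef_pos: [0.5381, 0.009, 0.2429]
tcp_rot: [1.0, -0.002, -0.0, 0.0]
contact_force: [0.0, 0.2, -0.4]
opening: 0.723
finger_force: 33.3
```

```bash
python3 - <<'E'
from h import *
for i in range(2):
    s=st();f=pts('wrist');hub(f);im,P,T,K=f;e=s['eef_pos']
    m=(P[...,2]>.25)&(P[...,2]<.29)&(np.hypot(P[...,0]-e[0],P[...,1]-e[1])<.028)
    t=np.median(P[m][:,2]);print('top',t-e[2],t,m.sum());dloc(e[:2],t,f)
save(im,'w7.png')
E
```

```text
t 17.5 eef [538.1   9.  242.9] F [ 0.   0.2 -0.4] tq [ 0.05 -0.02  0.01] open 0.723 ff 33.3 yaw [ 1.    -0.003]
hub 0.151 [595.   20.1] 5.0
hub 0.145 [597.7  18.8] 10.9
hub 0.141 [595.1  20.2] 17.1
top 0.012983369766570163 0.25589539776118786 7101
  n 671 ell [538.9   9.6] [59.9 63.1] circ [541.1   9.1] 35.2
  n 229 ell [539.3   9.8] [34.7 35.6] circ [539.1   9.8] 18.2
t 17.55 eef [538.1   9.1 242.9] F [-0.8 -0.3 -1. ] tq [-0.   -0.06 -0.03] open 0.723 ff 33.3 yaw [ 1.    -0.003]
hub 0.151 [595.1  20. ] 5.0
hub 0.145 [594.7  22.9] 10.7
hub 0.141 [595.1  20.2] 17.1
top 0.012984141454012388 0.2558374447555901 7091
  n 675 ell [538.8   9.7] [59.8 63.1] circ [541.    9.2] 35.6
  n 42 ell [539.9 -19.4] [3.4 8.2] circ [540.2 -20.1] 4.2
  n 230 ell [539.3   9.9] [34.7 35.6] circ [539.2   9.9] 18.1
```

View pics/w7.png

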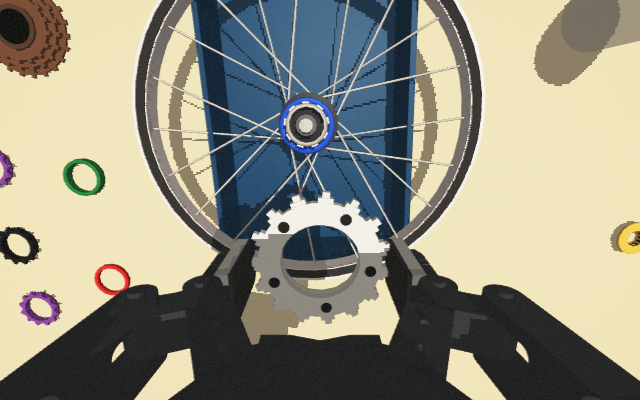

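Cog held, hub visible at (305,125). I'll move above the hub.

Call:
carry_out(deltas=[0.03,-0.005,0,0,0,0,0.0567,-0.0108,0.02,0,0,0,0.0567,-0.0108,0.055,0,0,0,0.0567,-0.0108,0.08,0,0,0,0.0567,-0.0108,0.087,0,0,0])

```text
time: 18.23
eef_pos: [0.5935, 0.0207, 0.1535]
tcp_rot: [1.0, -0.001, -0.002, -0.0]
contact_force: [0.0, -0.8, -0.6]
opening: 0.721
finger_force: 33.3
```

Call:
carry_out(deltas=[0,0,0,0,0,0,0,0,0,0,0,0,0,0,0,0,0,0])

```text
time: 18.6
eef_pos: [0.5955, 0.0209, 0.1575]
tcp_rot: [1.0, -0.001, 0.001, 0.0]
contact_force: [-0.5, -0.0, 0.5]
opening: 0.724
finger_force: 33.3
```

```bash
python3 - <<'E'
from h import *
for i in range(2):
    s=st();f=pts('wrist');hub(f);e=s['eef_pos']
    dloc(e[:2],e[2]+.013,f)
E
```

```text
t 18.6 eef [595.5  20.9 157.5] F [-0.5 -0.   0.5] tq [-0.01 -0.03 -0.02] open 0.724 ff 33.3 yaw [ 1.    -0.001]
hub 0.151 [596.2  20.2] 5.6
hub 0.145 [595.9  20.1] 8.3
hub 0.141 [593.2  20.8] 16.7
  n 684 ell [596.3  21.5] [59.7 63.1] circ [598.4  21. ] 35.6
  n 224 ell [596.6  21.7] [34.9 35.6] circ [596.3  21.7] 18.2
t 18.65 eef [595.3  21.  157.2] F [-0.7 -0.   0.1] tq [-0.03 -0.03  0.02] open 0.722 ff 33.3 yaw [ 1.    -0.001]
hub 0.151 [596.2  20.1] 5.5
hub 0.145 [596.   20.2] 8.3
hub 0.141 [593.1  20.9] 16.6
  n 675 ell [596.1  21.5] [59.8 63.1] circ [598.2  21.1] 35.6
  n 42 ell [597.2  -7.5] [3.3 8.3] circ [597.2  -8.1] 4.4
  n 231 ell [596.5  21.8] [34.8 35.6] circ [596.4  21.8] 18.1
```

Call:
carry_out(deltas=[-0.0004,0.0013,0.004,0,0,0,-0.0004,0.0013,0.01,0,0,0,-0.0004,0.0013,0.017,0,0,0,-0.0004,0.0013,0.024,0,0,0,-0.0004,0.0013,0.026,0,0,0])

```text
time: 19.32
eef_pos: [0.5939, 0.0198, 0.1289]
tcp_rot: [1.0, -0.001, -0.001, -0.0]
contact_force: [-0.4, -0.2, -0.6]
opening: 0.725
finger_force: 33.3
```

Call:
carry_out(deltas=[0,0,0,0,0,0,0,0,0,0,0,0])

```text
time: 19.58
eef_pos: [0.5945, 0.0197, 0.1302]
tcp_rot: [1.0, -0.001, 0.0, 0.0]
contact_force: [0.1, -0.4, -0.5]
opening: 0.724
finger_force: 33.3
```

```bash
python3 - <<'E'
from h import *
s=st();f=pts('wrist');e=s['eef_pos'];dloc(e[:2],e[2]+.013,f)
E
```

```text
t 19.57 eef [594.5  19.7 130.2] F [ 0.1 -0.4 -0.5] tq [-0.01  0.01 -0.02] open 0.724 ff 33.3 yaw [ 1.    -0.001]
  n 150 ell [595.3  20.1] [14.8 17.2] circ [595.8  20.1] 8.9
  n 665 ell [595.3  20.3] [59.7 63.1] circ [596.5  19.6] 35.6
  n 230 ell [595.7  20.5] [34.7 35.6] circ [595.5  20.5] 18.1
```

Call:
carry_out(deltas=[0,0,0.005,0,0,0,0,0,0.01,0,0,0,0,0,0.014,0,0,0,0,0,0.0155,0,0,0,0,0,0.0155,0,0,0])

```text
time: 20.25
eef_pos: [0.5945, 0.0197, 0.1145]
tcp_rot: [1.0, -0.001, 0.0, 0.0]
contact_force: [-0.3, -0.7, 0.4]
opening: 0.725
finger_force: 33.4
```

Call:
carry_out(deltas=[0,0,0.0005,0,0,0,0,0,0.0005,0,0,0])

```text
time: 20.5
eef_pos: [0.5945, 0.0197, 0.1144]
tcp_rot: [1.0, -0.001, 0.0, 0.0]
contact_force: [-2.2, -0.4, 2.9]
opening: 0.722
finger_force: 33.5
```

Call:
carry_out(deltas=[0,0,0,0,0,0,0,0,0,0,0,0,0,0,-0.01,0,0,0,0,0,-0.04,0,0,0,0,0,-0.08,0,0,0], grip=95)

```text
time: 21.12
eef_pos: [0.5937, 0.0198, 0.1941]
tcp_rot: [1.0, -0.001, -0.001, -0.0]
contact_force: [0.8, 0.2, -0.0]
opening: 0.949
finger_force: 0.0
```

Call:
carry_out(deltas=[-0.03,-0.04,0,0,0,0,-0.06,-0.08,0,0,0,0,-0.09,-0.12,0,0,0,0,-0.12,-0.16,0,0,0,0,-0.15,-0.2,0,0,0,0], grip=75)

```text
time: 21.75
eef_pos: [0.4438, 0.2211, 0.1949]
tcp_rot: [1.0, -0.001, 0.001, -0.0]
contact_force: [0.6, 0.5, -0.9]
opening: 0.75
finger_force: 0.0
```

Call:
carry_out(deltas=[-0.03,-0.04,0.02,0,0,0,-0.055,-0.07,0.06,0,0,0,-0.055,-0.07,0.07,0,0,0,-0.055,-0.07,0.07,0,0,0,-0.055,-0.07,0.07,0,0,0])

```text
time: 22.38
eef_pos: [0.3915, 0.2899, 0.1256]
tcp_rot: [1.0, -0.001, 0.001, -0.001]
contact_force: [0.5, -0.5, -0.2]
opening: 0.753
finger_force: 0.0
```

```bash
python3 - <<'E'
from h import *
s=st();f=pts('wrist');dloc((.39,.29),.006,f,rad=.035);print(loc('red',(.39,.29),f))
f=pts('top');print(loc('silver',(.595,.020),f,top=.128));dloc((.595,.02),.128,f,tol=.004)
E
```

```text
t 22.38 eef [391.5 289.9 125.6] F [ 0.5 -0.5 -0.2] tq [-0.03 -0.05  0.01] open 0.753 ff 0.0 yaw [ 1.    -0.003]
  n 145 ell [388.  291.7] [44.3 44.4] circ [388.  291.7] 22.7
  n 120 ell [388.1 291.7] [36.  36.3] circ [388.3 291.5] 18.9
('red', 'circ', [388.2, 291.6], 22.9, 'ell', [388.2, 291.5], [44.9, 45.4], 'hull', 388.2, 291.6)
('silver', 'circ', [597.4, 21.1], 30.6, 'ell', [597.7, 21.0], [59.3, 60.9], 'hull', 597.6, 21.0)
  n 84 ell [597.  22.] [56.7 58.7] circ [597.1  22.3] 31.8
  n 44 ell [598.6  21.7] [37.2 39.1] circ [598.5  21.6] 20.7
```

Call:
carry_out(deltas=[-0.0034,-0.0017,0.03,0,0,0,-0.0034,-0.0017,0.075,0,0,0,-0.0034,-0.0017,0.11,0,0,0,-0.0034,-0.0017,0.124,0,0,0,-0.0034,-0.0017,0.128,0,0,0])

```text
time: 23.1
eef_pos: [0.3869, 0.2916, -0.0039]
tcp_rot: [1.0, -0.001, 0.0, -0.0]
contact_force: [0.4, 0.0, 1.3]
opening: 0.751
finger_force: 0.0
```

Call:
carry_out(deltas=[0,0,0,0,0,0,0,0,0,0,0,0])

```text
time: 23.35
eef_pos: [0.3875, 0.2922, -0.0026]
tcp_rot: [1.0, -0.001, 0.001, -0.001]
contact_force: [1.2, -0.4, 0.3]
opening: 0.749
finger_force: 0.0
```

Call:
carry_out(deltas=[0,0,0,0,0,0,0,0,0,0,0,0,0,0,0,0,0,0,0,0,0,0,0,0], grip=40)

```text
time: 23.85
eef_pos: [0.3878, 0.2925, -0.0019]
tcp_rot: [1.0, -0.001, 0.001, -0.001]
contact_force: [-1.6, 0.3, 8.4]
opening: 0.512
finger_force: 33.2
```

Call:
carry_out(deltas=[0,0,-0.02,0,0,0,0,0,-0.08,0,0,0,0,0,-0.14,0,0,0,0.02,0.035,-0.185,0,0,0,0.045,0.08,-0.215,0,0,0])

```text
time: 24.48
eef_pos: [0.4321, 0.2117, 0.2145]
tcp_rot: [1.0, 0.001, 0.003, -0.001]
contact_force: [1.0, -0.9, -0.9]
opening: 0.514
finger_force: 30.8
```

Call:
carry_out(deltas=[0.03,0.05,-0.02,0,0,0,0.06,0.1,-0.032,0,0,0,0.09,0.15,-0.032,0,0,0,0.107,0.185,-0.032,0,0,0,0.107,0.192,-0.032,0,0,0])

```text
time: 25.1
eef_pos: [0.5386, 0.0174, 0.2432]
tcp_rot: [1.0, -0.002, 0.0, 0.0]
contact_force: [-0.5, 0.8, 0.2]
opening: 0.515
finger_force: 30.8
```

Call:
carry_out(deltas=[0,0,0,0,0,0,0,0,0,0,0,0,0,0,0,0,0,0])

```text
time: 25.48
eef_pos: [0.5376, 0.0207, 0.2431]
tcp_rot: [1.0, 0.0, 0.0, -0.0]
contact_force: [0.4, 0.4, -0.1]
opening: 0.517
finger_force: 30.8
```

```bash
python3 - <<'E'
from h import *
for i in range(2):
    s=st();f=pts('wrist');hub(f);im,P,T,K=f;e=s['eef_pos']
    m=(cv2.inRange(cv2.cvtColor(im,cv2.COLOR_RGB2HSV),*HS['red'])>0)&(P[...,2]>.2)&(np.hypot(P[...,0]-e[0],P[...,1]-e[1])<.026)
    t=np.percentile(P[m][:,2],70);print('top',t-e[2],t,m.sum());dloc(e[:2],t,f,rad=.026);print(loc('red',e[:2],f,rad=.03,top=t))
    print('cog on hub');dloc((.595,.020),.128,f,tol=.003)
save(im,'w8.png')
E
```

```text
t 25.48 eef [537.6  20.7 243.1] F [ 0.4  0.4 -0.1] tq [0.03 0.03 0.04] open 0.517 ff 30.8 yaw [1.    0.001]
hub 0.151 [595.1  20.2] 4.9
hub 0.145 [595.1  20.2] 8.0
hub 0.141 [595.2  20.2] 17.0
top 0.007500705209322778 0.2505534343209071 2610
  n 356 ell [538.6  21.4] [44.9 46.8] circ [537.4  20.6] 26.0
  n 214 ell [539.1  21.5] [35.2 35.4] circ [538.9  21.6] 18.2
('red', 'circ', [539.1, 21.4], 23.2, 'ell', [539.0, 21.3], [44.7, 46.2], 'hull', 539.0, 21.3)
cog on hub
  n 98 ell [594.7  20.1] [26.9 27.1] circ [594.6  20.2] 14.0
  n 63 ell [594.6  20.1] [17.8 18.1] circ [594.5  20.2] 9.3
  n 328 ell [594.7  20.6] [59.2 59.6] circ [594.7  20.7] 32.4
  n 134 ell [594.7  20.5] [36.3 36.6] circ [594.5  20.6] 19.2
t 25.52 eef [537.7  20.5 243.1] F [-0.1 -0.5 -0.3] tq [-0.03  0.01 -0.  ] open 0.513 ff 30.8 yaw [1. 0.]
hub 0.151 [595.1  20.2] 4.9
hub 0.145 [595.1  20.2] 8.1
hub 0.141 [595.1  20.2] 17.1
top 0.007488733084843602 0.2505547801374465 2621
  n 356 ell [538.8  21.2] [45.  46.7] circ [537.5  20.5] 26.0
  n 215 ell [539.2  21.4] [35.2 35.4] circ [539.   21.4] 18.2
('red', 'circ', [539.2, 21.3], 23.2, 'ell', [539.1, 21.2], [44.7, 46.2], 'hull', 539.1, 21.2)
cog on hub
  n 98 ell [594.7  20.2] [26.9 27.2] circ [594.8  20.2] 13.9
  n 64 ell [594.6  20.1] [18.  18.2] circ [594.5  20.1] 9.4
  n 327 ell [594.7  20.7] [59.4 59.4] circ [594.7  20.7] 32.4
  n 134 ell [594.7  20.5] [36.4 36.5] circ [594.7  20.3] 18.8
```

View pics/w8.png

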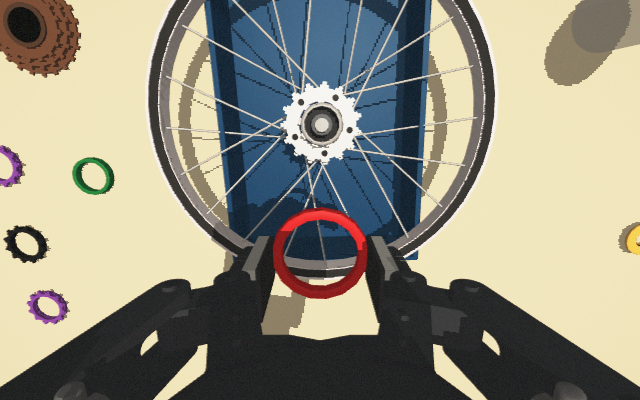

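Red held and the large cog is concentric at 128 mm, seated. I'll go over the hub.

Call:
carry_out(deltas=[0.03,0.0005,0,0,0,0,0.0569,0.0011,0.02,0,0,0,0.0569,0.0011,0.055,0,0,0,0.0569,0.0011,0.078,0,0,0,0.0569,0.0011,0.083,0,0,0])

```text
time: 26.2
eef_pos: [0.5935, 0.0189, 0.1577]
tcp_rot: [1.0, -0.0, -0.002, -0.0]
contact_force: [-0.1, 0.4, -0.7]
opening: 0.514
finger_force: 30.8
```

Call:
carry_out(deltas=[0,0,0,0,0,0,0,0,0,0,0,0,0,0,0,0,0,0,0,0,0,0,0,0])

```text
time: 26.7
eef_pos: [0.5951, 0.0183, 0.1607]
tcp_rot: [1.0, -0.001, 0.001, 0.0]
contact_force: [-0.4, 0.1, 0.3]
opening: 0.51
finger_force: 30.8
```

```bash
python3 - <<'E'
from h import *
for i in range(2):
    s=st();f=pts('wrist');hub(f);e=s['eef_pos'];dloc(e[:2],e[2]+.0075,f,rad=.026)
E
```

```text
t 26.7 eef [595.1  18.3 160.7] F [-0.4  0.1  0.3] tq [ 0.02 -0.01 -0.02] open 0.51 ff 30.8 yaw [ 1.    -0.001]
hub 0.151 [596.2  19.7] 5.6
hub 0.145 [596.   20.2] 8.3
hub 0.141 [596.2  20.3] 17.2
  n 348 ell [596.3  19. ] [44.8 46.7] circ [595.   18.3] 26.0
  n 217 ell [596.7  19.1] [35.2 35.4] circ [596.6  19.3] 18.2
t 26.75 eef [595.1  18.3 160.5] F [-0.3  0.4 -0.8] tq [-0.02  0.06  0.01] open 0.515 ff 30.8 yaw [ 1.    -0.001]
hub 0.151 [596.1  19.9] 5.5
hub 0.145 [596.1  20.2] 8.4
hub 0.141 [596.3  20.2] 17.2
  n 355 ell [596.1  19. ] [44.9 46.8] circ [594.9  18.3] 26.0
  n 215 ell [596.6  19.1] [35.2 35.4] circ [596.5  19.1] 18.1
```

Call:
carry_out(deltas=[-0.0004,-0.0011,0.004,0,0,0,-0.0004,-0.0011,0.01,0,0,0,-0.0004,-0.0011,0.017,0,0,0,-0.0004,-0.0011,0.023,0,0,0,-0.0004,-0.0011,0.025,0,0,0])

```text
time: 27.42
eef_pos: [0.594, 0.0195, 0.134]
tcp_rot: [1.0, -0.001, -0.001, -0.0]
contact_force: [-1.1, -0.3, 0.4]
opening: 0.512
finger_force: 30.8
```

Call:
carry_out(deltas=[0,0,0,0,0,0,0,0,0,0,0,0])

```text
time: 27.68
eef_pos: [0.5947, 0.0194, 0.1353]
tcp_rot: [1.0, -0.001, 0.0, 0.0]
contact_force: [-0.7, -0.7, -0.0]
opening: 0.511
finger_force: 30.8
```

Call:
carry_out(deltas=[0,0,0.003,0,0,0,0,0,0.006,0,0,0,0,0,0.008,0,0,0,0,0,0.0085,0,0,0,0,0,0.0085,0,0,0])

```text
time: 28.3
eef_pos: [0.5944, 0.0194, 0.1264]
tcp_rot: [1.0, -0.001, -0.0, -0.0]
contact_force: [-0.4, 0.2, -0.8]
opening: 0.512
finger_force: 30.8
```

Call:
carry_out(deltas=[0,0,0.0005,0,0,0,0,0,0.0005,0,0,0])

```text
time: 28.55
eef_pos: [0.5946, 0.0194, 0.1262]
tcp_rot: [1.0, -0.001, 0.0, 0.0]
contact_force: [0.2, -0.9, 0.5]
opening: 0.515
finger_force: 31.1
```

Call:
carry_out(deltas=[0,0,0,0,0,0,0,0,0,0,0,0,0,0,-0.01,0,0,0,0,0,-0.04,0,0,0,0,0,-0.08,0,0,0], grip=75)

```text
time: 29.18
eef_pos: [0.5938, 0.0195, 0.2063]
tcp_rot: [1.0, -0.001, -0.001, -0.0]
contact_force: [0.6, -0.1, 0.7]
opening: 0.749
finger_force: 0.0
```

Call:
carry_out(deltas=[-0.022,-0.055,0,0,0,0,-0.044,-0.11,0,0,0,0,-0.066,-0.165,0,0,0,0,-0.088,-0.22,0,0,0,0,-0.11,-0.275,0,0,0,0])

```text
time: 29.8
eef_pos: [0.4841, 0.2963, 0.2071]
tcp_rot: [1.0, -0.001, 0.001, -0.0]
contact_force: [0.7, 0.6, -0.6]
opening: 0.749
finger_force: 0.0
```

Call:
carry_out(deltas=[-0.022,-0.05,0.02,0,0,0,-0.045,-0.1,0.05,0,0,0,-0.045,-0.109,0.075,0,0,0,-0.045,-0.109,0.08,0,0,0,-0.045,-0.109,0.08,0,0,0])

```text
time: 30.42
eef_pos: [0.4405, 0.4033, 0.1266]
tcp_rot: [1.0, -0.001, 0.0, -0.0]
contact_force: [0.4, -0.0, -0.6]
opening: 0.752
finger_force: 0.0
```

Call:
carry_out(deltas=[0,0,0,0,0,0,0,0,0,0,0,0])

```text
time: 30.68
eef_pos: [0.4409, 0.4034, 0.1274]
tcp_rot: [1.0, -0.001, 0.001, -0.001]
contact_force: [-0.1, 0.4, 0.3]
opening: 0.752
finger_force: 0.0
```

```bash
python3 - <<'E'
from h import *
s=st();f=pts('wrist');dloc((.439,.403),.008,f,rad=.035);save(f[0],'w9.png');tips()
E
```

```text
t 30.68 eef [440.9 403.4 127.4] F [-0.1  0.4  0.3] tq [ 0.01 -0.01  0.03] open 0.752 ff 0.0 yaw [ 1.    -0.002]
  n 230 ell [439.1 405.1] [47.5 48. ] circ [439.1 405.1] 26.5
  n 119 ell [439.2 405.1] [35.8 36.4] circ [439.2 405.1] 18.6
tips 0.751 4060 [33.1 33.8 35.6] y [32.5 45.6] x [-10.5  10.8]
tips 0.751 4091 [33.2 34.1 35.8] y [31.  44.1] x [-10.8  10.7]
```

View pics/w9.png

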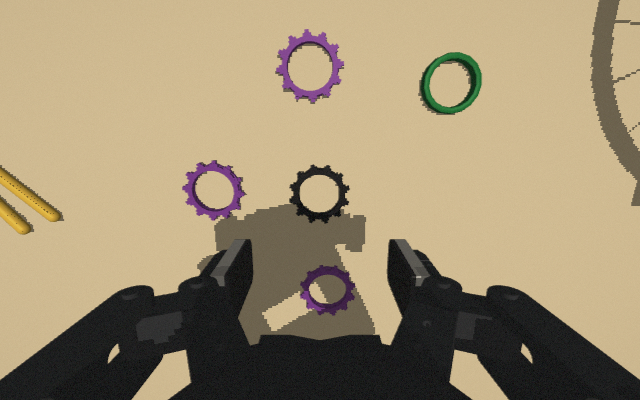

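Black cog at (320,193), with purples at (310,66), (214,190) and (328,289) clear of the fingers. I'll grasp the black one.

Call:
carry_out(deltas=[-0.0018,-0.001,0.03,0,0,0,-0.0018,-0.001,0.075,0,0,0,-0.0018,-0.001,0.11,0,0,0,-0.0018,-0.001,0.126,0,0,0,-0.0018,-0.001,0.1305,0,0,0])

```text
time: 31.4
eef_pos: [0.4381, 0.4045, -0.005]
tcp_rot: [1.0, -0.001, -0.0, 0.0]
contact_force: [1.1, -0.8, -0.0]
opening: 0.75
finger_force: 0.0
```

Call:
carry_out(deltas=[0,0,0,0,0,0,0,0,0,0,0,0])

```text
time: 31.65
eef_pos: [0.4392, 0.4054, -0.0028]
tcp_rot: [1.0, -0.001, 0.001, -0.001]
contact_force: [0.0, -0.4, -0.8]
opening: 0.749
finger_force: 0.0
```

Call:
carry_out(deltas=[0,0,0,0,0,0,0,0,0,0,0,0,0,0,0,0,0,0,0,0,0,0,0,0], grip=50)

```text
time: 32.15
eef_pos: [0.4392, 0.4053, -0.0027]
tcp_rot: [1.0, -0.001, 0.001, -0.001]
contact_force: [-0.4, -0.6, 5.5]
opening: 0.579
finger_force: 30.5
```

Call:
carry_out(deltas=[0,0,-0.02,0,0,0,0,0,-0.08,0,0,0,0,0,-0.14,0,0,0,0,0.03,-0.2,0,0,0,0.02,0.07,-0.23,0,0,0])

```text
time: 32.78
eef_pos: [0.4581, 0.3352, 0.2304]
tcp_rot: [1.0, 0.001, 0.003, -0.001]
contact_force: [0.3, 0.3, -0.3]
opening: 0.577
finger_force: 31.5
```

Call:
carry_out(deltas=[0.015,0.055,-0.015,0,0,0,0.03,0.11,-0.017,0,0,0,0.045,0.165,-0.017,0,0,0,0.06,0.22,-0.017,0,0,0,0.075,0.275,-0.017,0,0,0])

```text
time: 33.4
eef_pos: [0.5327, 0.0578, 0.2436]
tcp_rot: [1.0, -0.001, 0.001, -0.0]
contact_force: [0.8, 0.3, -0.1]
opening: 0.576
finger_force: 31.4
```

Call:
carry_out(deltas=[0.006,0.039,0,0,0,0,0.006,0.039,0,0,0,0,0.006,0.039,0,0,0,0,0.006,0.039,0,0,0,0])

```text
time: 33.9
eef_pos: [0.5384, 0.0217, 0.2427]
tcp_rot: [1.0, 0.0, 0.0, -0.0]
contact_force: [-0.0, 1.9, -1.8]
opening: 0.578
finger_force: 31.5
```

```bash
python3 - <<'E'
from h import *
for i in range(2):
    s=st();f=pts('wrist');hub(f);im,P,T,K=f;e=s['eef_pos']
    m=(P[...,2]>e[2]+.003)&(P[...,2]<e[2]+.018)&(np.hypot(P[...,0]-e[0],P[...,1]-e[1])<.0225)
    t=np.median(P[m][:,2]);print('top',t-e[2],t,m.sum());dloc(e[:2],t,f,rad=.026)
    print('red on hub');dloc((.595,.020),.134,f,tol=.002)
E
```

```text
t 33.9 eef [538.4  21.7 242.7] F [-0.   1.9 -1.8] tq [-0.01  0.01 -0.01] open 0.578 ff 31.5 yaw [1. 0.]
hub 0.151 [595.1  20.2] 5.0
hub 0.145 [595.2  20.2] 8.1
hub 0.141 [595.1  20.3] 17.1
top 0.009879593947627385 0.2525568109841227 3203
  n 406 ell [538.7  22.2] [47.7 49.2] circ [538.4  21.8] 26.2
  n 220 ell [539.2  22.5] [34.7 35.5] circ [539.   22.5] 18.1
red on hub
  n 170 ell [595.   20.4] [44.1 44.1] circ [594.8  20.4] 22.7
  n 140 ell [594.9  20.3] [36.4 36.4] circ [594.8  20.2] 19.0
t 33.95 eef [538.4  21.7 242.6] F [ 0.6  0.3 -0.3] tq [ 0.01 -0.03 -0.  ] open 0.574 ff 31.5 yaw [1.    0.001]
hub 0.151 [595.   20.2] 4.9
hub 0.145 [595.1  20.3] 8.1
hub 0.141 [595.1  20.3] 17.1
top 0.009881777790422597 0.25247032034835465 3218
  n 453 ell [538.7  22. ] [47.8 49.2] circ [538.1  21.5] 26.5
  n 221 ell [539.2  22.5] [34.7 35.5] circ [539.1  22.5] 18.0
red on hub
  n 173 ell [594.9  20.3] [44.  44.2] circ [594.9  20.4] 22.7
  n 141 ell [594.9  20.4] [36.3 36.6] circ [595.2  20.3] 19.2
```

Call:
carry_out(deltas=[0.03,0.001,0,0,0,0,0.0566,0.0015,0.02,0,0,0,0.0566,0.0015,0.055,0,0,0,0.0566,0.0015,0.08,0,0,0,0.0566,0.0015,0.0855,0,0,0])

```text
time: 34.62
eef_pos: [0.5937, 0.0199, 0.1545]
tcp_rot: [1.0, 0.0, -0.002, -0.0]
contact_force: [-0.3, -0.0, -0.3]
opening: 0.58
finger_force: 31.5
```

Call:
carry_out(deltas=[0,0,0,0,0,0,0,0,0,0,0,0,0,0,0,0,0,0,0,0,0,0,0,0])

```text
time: 35.12
eef_pos: [0.5956, 0.0189, 0.1578]
tcp_rot: [1.0, -0.001, 0.001, 0.0]
contact_force: [0.6, 0.1, -0.3]
opening: 0.578
finger_force: 31.5
```

```bash
python3 - <<'E'
from h import *
for i in range(2):
    s=st();f=pts('wrist');hub(f);e=s['eef_pos'];dloc(e[:2],e[2]+.0098,f,rad=.026)
E
```

```text
t 35.12 eef [595.6  18.9 157.8] F [ 0.6  0.1 -0.3] tq [0.02 0.01 0.02] open 0.578 ff 31.5 yaw [ 1.    -0.001]
hub 0.151 [596.3  20. ] 5.6
hub 0.145 [596.1  20.2] 8.3
hub 0.141 [596.5  20.3] 17.3
  n 412 ell [595.9  19.3] [47.6 49.4] circ [595.4  19. ] 26.4
  n 216 ell [596.5  19.7] [34.6 35.5] circ [596.3  19.8] 18.1
t 35.17 eef [595.5  18.9 157.5] F [-0.1 -0.2 -0.8] tq [ 0.03  0.04 -0.02] open 0.58 ff 31.5 yaw [ 1.    -0.001]
hub 0.151 [596.2  20. ] 5.6
hub 0.145 [596.1  20.2] 8.3
hub 0.141 [596.4  20.3] 17.3
  n 412 ell [595.8  19.3] [47.8 49.5] circ [595.3  18.9] 26.4
  n 224 ell [596.3  19.7] [34.7 35.5] circ [596.   19.7] 18.1
```

Call:
carry_out(deltas=[-0.0004,-0.0006,0.004,0,0,0,-0.0004,-0.0006,0.01,0,0,0,-0.0004,-0.0006,0.016,0,0,0,-0.0004,-0.0006,0.02,0,0,0,-0.0004,-0.0006,0.0215,0,0,0])

```text
time: 35.85
eef_pos: [0.5946, 0.0196, 0.1348]
tcp_rot: [1.0, -0.001, -0.0, -0.0]
contact_force: [0.5, -0.2, -1.1]
opening: 0.576
finger_force: 31.5
```

Call:
carry_out(deltas=[0,0,0,0,0,0,0,0,0.002,0,0,0,0,0,0.003,0,0,0,0,0,0.003,0,0,0])

```text
time: 36.35
eef_pos: [0.5948, 0.0195, 0.1324]
tcp_rot: [1.0, -0.001, -0.0, 0.0]
contact_force: [-0.3, -0.1, -0.5]
opening: 0.58
finger_force: 31.5
```

```bash
python3 - <<'E'
from h import *
st()
E
```

```text
t 36.35 eef [594.8  19.5 132.4] F [-0.3 -0.1 -0.5] tq [-0.03  0.01 -0.02] open 0.58 ff 31.5 yaw [ 1.    -0.001]
```

Call:
carry_out(deltas=[0,0,0.0006,0,0,0,0,0,0.0007,0,0,0])

```text
time: 36.6
eef_pos: [0.5948, 0.0195, 0.1317]
tcp_rot: [1.0, -0.001, -0.0, -0.0]
contact_force: [-0.5, 0.0, -0.4]
opening: 0.576
finger_force: 31.5
```

Call:
carry_out(deltas=[0,0,0,0,0,0,0,0,0,0,0,0,0,0,-0.01,0,0,0,0,0,-0.04,0,0,0,0,0,-0.08,0,0,0], grip=75)

```text
time: 37.22
eef_pos: [0.5942, 0.0196, 0.2122]
tcp_rot: [1.0, -0.001, -0.001, -0.0]
contact_force: [0.1, -0.9, 0.9]
opening: 0.749
finger_force: 0.0
```

Call:
carry_out(deltas=[-0.019,0.055,0,0,0,0,-0.038,0.11,0,0,0,0,-0.057,0.165,0,0,0,0,-0.076,0.22,0,0,0,0,-0.095,0.275,0,0,0,0])

```text
time: 37.85
eef_pos: [0.499, -0.2571, 0.213]
tcp_rot: [1.0, -0.001, 0.001, 0.001]
contact_force: [0.6, -0.0, -0.7]
opening: 0.749
finger_force: 0.0
```

Call:
carry_out(deltas=[-0.02,0.05,0.02,0,0,0,-0.04,0.1,0.05,0,0,0,-0.051,0.138,0.078,0,0,0,-0.051,0.138,0.085,0,0,0,-0.051,0.138,0.085,0,0,0])

```text
time: 38.48
eef_pos: [0.4483, -0.3928, 0.1267]
tcp_rot: [1.0, -0.001, -0.0, -0.001]
contact_force: [-0.0, 0.0, 0.1]
opening: 0.75
finger_force: 0.0
```

Call:
carry_out(deltas=[0,0,0,0,0,0,0,0,0,0,0,0,0,0,0,0,0,0])

```text
time: 38.85
eef_pos: [0.449, -0.3929, 0.1276]
tcp_rot: [1.0, -0.0, 0.0, 0.001]
contact_force: [0.2, -0.4, 0.5]
opening: 0.753
finger_force: 0.0
```

```bash
python3 - <<'E'
from h import *
s=st();f=pts('wrist');dloc((.448,-.394),.010,f,rad=.035);print(loc('gold',(.448,-.394),f))
im,P,T,K=pts('top');q=P[170:190,295:315,2];print((q*1000).round()[::2,::2].astype(int))
E
```

```text
t 38.85 eef [ 449.  -392.9  127.6] F [ 0.2 -0.4  0.5] tq [ 0.01  0.   -0.02] open 0.753 ff 0.0 yaw [ 1. -0.]
  n 140 ell [ 448.2 -394.7] [42.1 42.3] circ [ 448.1 -394.6] 21.7
  n 67 ell [ 448.2 -394.7] [20.1 20.4] circ [ 447.9 -394.7] 10.8
('gold', 'circ', [448.2, -394.7], 21.7, 'ell', [448.2, -394.6], [42.6, 43.0], 'hull', 448.2, -394.6)
[[  6 129 129 138 139 143 129 126   7  54]
 [129 142 139 139 136 142 141 141 131 125]
 [140 141 143 129 128 132 140 140 130   3]
 [138 137 128 143 149 145 129 136 138 143]
 [141 141 131 143 151 143 126 139 143 126]
 [143 141 129 144 142 142 129 140 137 126]
 [136 142 140 126 126 128 138 141 139 128]
 [129 144 143 141 139 140 138 141 127 130]
 [129 128 137 140 141 140 135 130 131 126]
 [126 127 123 127 133 142 130 129  52   1]]
```

Call:
carry_out(deltas=[-0.0008,0.0022,0.03,0,0,0,-0.0008,0.0022,0.075,0,0,0,-0.0008,0.0022,0.11,0,0,0,-0.0008,0.0022,0.121,0,0,0,-0.0008,0.0022,0.125,0,0,0], grip=62)

```text
time: 39.58
eef_pos: [0.4478, -0.3957, 0.0018]
tcp_rot: [1.0, -0.001, 0.0, 0.0]
contact_force: [1.3, 0.3, 0.3]
opening: 0.622
finger_force: 0.0
```

Call:
carry_out(deltas=[0,0,0,0,0,0,0,0,0,0,0,0])

```text
time: 39.83
eef_pos: [0.4484, -0.3964, 0.0034]
tcp_rot: [1.0, -0.001, 0.001, 0.001]
contact_force: [-0.3, -0.2, -0.9]
opening: 0.616
finger_force: 0.0
```

Call:
carry_out(deltas=[0,0,0,0,0,0,0,0,0,0,0,0,0,0,0,0,0,0,0,0,0,0,0,0], grip=40)

```text
time: 40.33
eef_pos: [0.4483, -0.3963, 0.0034]
tcp_rot: [1.0, -0.001, 0.001, 0.001]
contact_force: [-1.2, 1.0, 6.3]
opening: 0.485
finger_force: 29.8
```

```bash
python3 - <<'E'
from h import *
st()
E
```

```text
t 40.33 eef [ 448.3 -396.3    3.4] F [-1.2  1.   6.3] tq [0.2  0.1  0.02] open 0.485 ff 29.8 yaw [ 1.    -0.001]
```

Call:
carry_out(deltas=[0,0,-0.02,0,0,0,0,0,-0.08,0,0,0,0,0,-0.14,0,0,0,0,-0.03,-0.19,0,0,0,0.015,-0.075,-0.225,0,0,0])

```text
time: 40.95
eef_pos: [0.4627, -0.3211, 0.2311]
tcp_rot: [1.0, -0.002, 0.002, 0.002]
contact_force: [1.1, 0.4, 0.4]
opening: 0.487
finger_force: 30.5
```

Call:
carry_out(deltas=[0.013,-0.055,-0.01,0,0,0,0.026,-0.11,-0.017,0,0,0,0.039,-0.165,-0.017,0,0,0,0.052,-0.22,-0.017,0,0,0,0.065,-0.275,-0.017,0,0,0])

```text
time: 41.58
eef_pos: [0.5279, -0.0437, 0.2449]
tcp_rot: [1.0, -0.001, 0.001, 0.0]
contact_force: [0.4, -0.4, -0.2]
opening: 0.487
finger_force: 30.5
```

Call:
carry_out(deltas=[0.01,-0.05,0,0,0,0,0.01,-0.066,0,0,0,0,0.01,-0.066,0,0,0,0,0.01,-0.066,0,0,0,0,0.01,-0.066,0,0,0])

```text
validation failed for argument at $.de...
```

```bash
python3 - <<'E'
from h import *
for i in range(2):
    s=st();f=pts('wrist');hub(f);im,P,T,K=f;e=s['eef_pos']
    m=(P[...,2]>e[2]-.01)&(P[...,2]<e[2]+.018)&(np.hypot(P[...,0]-e[0],P[...,1]-e[1])<.0195)
    t=np.median(P[m][:,2]);print('top',t-e[2],t,m.sum());dloc(e[:2],t,f,rad=.023)
    print('black on hub');dloc((.595,.020),.142,f,tol=.002)
save(im,'w10.png')
E
```

```text
t 41.58 eef [527.9 -43.7 244.9] F [ 0.4 -0.4 -0.2] tq [-0.01 -0.03 -0.06] open 0.487 ff 30.5 yaw [ 1.    -0.001]
hub 0.151 [595.4  19.6] 5.4
hub 0.145 [595.5  18.2] 24.1
hub 0.141 [594.6  20.3] 26.6
top 0.005615841960151913 0.250526790046088 4111
  n 284 ell [528.3 -43. ] [42.9 43.2] circ [528.1 -43.4] 23.1
  n 119 ell [528.4 -42.8] [19.4 19.6] circ [528.4 -42.8] 10.2
black on hub
  n 155 ell [595.2  19.7] [28.8 29.1] circ [594.4  19.3] 15.4
  n 75 ell [594.9  19.6] [13.9 15. ] circ [595.6  18.5] 7.9
  n 56 ell [600.3  29.3] [ 6.8 16.8] circ [600.7  29.9] 9.0
  n 276 ell [594.7  20.1] [47.6 47.8] circ [594.6  20.1] 26.4
  n 143 ell [594.7  20.1] [36.  36.3] circ [594.7  20.2] 18.9
t 41.62 eef [528.5 -37.8 244.9] F [-1.4  3.3 -0.3] tq [0.1  0.04 0.04] open 0.487 ff 30.6 yaw [1.    0.003]
hub 0.151 [595.   19.6] 5.2
hub 0.145 [595.6  17.1] 23.5
hub 0.141 [594.8  20.3] 26.6
top 0.005640856306605546 0.2505132458295126 4118
  n 282 ell [528.9 -37.2] [42.8 43.2] circ [528.5 -37.6] 23.1
  n 116 ell [529.1 -37. ] [19.2 19.6] circ [529.2 -36.9] 10.1
black on hub
  n 43 ell [589.7  31.7] [ 3.3 13.4] circ [589.9  31.2] 7.5
  n 47 ell [594.6  14.6] [ 4.6 11.3] circ [594.7  15.4] 6.5
  n 96 ell [595.2  19.3] [27.3 28.4] circ [593.5  11.3] 12.1
  n 51 ell [607.7  18.6] [ 4. 13.] circ [607.8  18.4] 7.4
  n 279 ell [594.6  20.2] [47.6 47.8] circ [594.7  20.1] 26.4
  n 144 ell [594.7  20.1] [36.  36.3] circ [595.1  19.9] 18.9
```

View pics/w10.png

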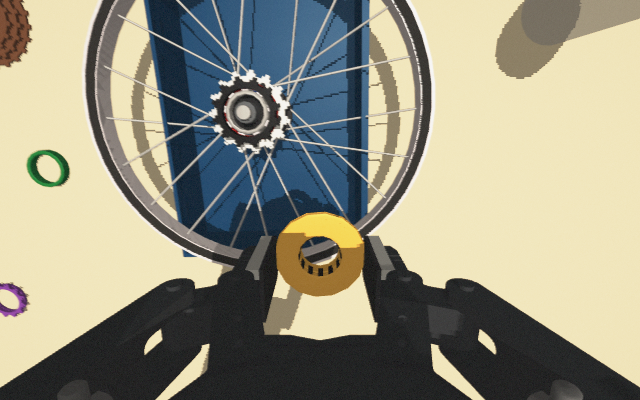

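Black cog is seated at 142 mm and concentric (image 250,110), and gold is held level. I'll move over the hub.

Call:
carry_out(deltas=[0.03,-0.035,0,0,0,0,0.067,-0.066,0.01,0,0,0,0.067,-0.066,0.05,0,0,0,0.067,-0.066,0.076,0,0,0,0.067,-0.066,0.08,0,0,0])

```text
time: 42.3
eef_pos: [0.5934, 0.0198, 0.1616]
tcp_rot: [1.0, -0.001, -0.002, -0.0]
contact_force: [0.1, 0.4, -0.2]
opening: 0.481
finger_force: 30.6
```

Call:
carry_out(deltas=[0,0,0,0,0,0,0,0,0,0,0,0,0,0,0,0,0,0,0,0,0,0,0,0])

```text
time: 42.8
eef_pos: [0.5954, 0.0202, 0.1646]
tcp_rot: [1.0, -0.001, 0.001, 0.0]
contact_force: [-0.8, -0.4, 0.2]
opening: 0.485
finger_force: 30.6
```

```bash
python3 - <<'E'
from h import *
for i in range(2):
    s=st();f=pts('wrist');hub(f);e=s['eef_pos'];dloc(e[:2],e[2]+.0056,f,rad=.023);print('black');dloc((.595,.02),.142,f,tol=.002)
E
```

```text
t 42.8 eef [595.4  20.2 164.6] F [-0.8 -0.4  0.2] tq [-0.03 -0.01 -0.01] open 0.485 ff 30.6 yaw [ 1.    -0.001]
hub 0.151 [594.9  20.3] 4.8
hub 0.145 [600.5  20.3] 21.9
hub 0.141 [598.7  20.2] 25.8
  n 282 ell [595.7  20.8] [42.8 43.2] circ [594.9  20.2] 23.1
  n 121 ell [595.9  21.1] [19.2 19.6] circ [595.9  21. ] 10.2
black
  n 41 ell [578.6  22.7] [2.9 9.9] circ [578.8  22.5] 5.9
  n 85 ell [589.2  20.8] [15.1 21.5] circ [586.5  21.1] 10.0
  n 50 ell [609.2  24.3] [ 2.9 10.6] circ [608.2  24.9] 5.9
  n 268 ell [598.2  20.3] [39.9 45.1] circ [600.7  20.2] 25.6
t 42.85 eef [595.2  20.3 164.3] F [-0.   0.6 -0.5] tq [-0.03  0.01  0.04] open 0.487 ff 30.6 yaw [ 1.    -0.001]
hub 0.151 [595.3  20.1] 4.8
hub 0.145 [599.9  20.5] 21.2
hub 0.141 [598.7  20.3] 25.7
  n 288 ell [595.5  20.9] [42.8 43.3] circ [594.8  20.3] 23.1
  n 115 ell [595.7  21.1] [19.3 19.5] circ [595.7  21.1] 10.2
black
  n 41 ell [578.5  22.5] [ 2.9 10. ] circ [578.8  22.6] 5.9
  n 85 ell [587.9  20.9] [12.7 19.9] circ [586.2  21.1] 10.1
  n 84 ell [606.8  18.7] [ 7.3 16.4] circ [607.9  18.6] 8.9
  n 272 ell [598.   20.3] [40.2 45. ] circ [600.6  20.2] 25.5
```

Call:
carry_out(deltas=[-0.0001,0.0008,0.003,0,0,0,-0.0001,0.0008,0.008,0,0,0,-0.0001,0.0008,0.014,0,0,0,-0.0001,0.0008,0.019,0,0,0,-0.0001,0.0008,0.021,0,0,0])

```text
time: 43.52
eef_pos: [0.5947, 0.0196, 0.142]
tcp_rot: [1.0, -0.001, -0.0, -0.0]
contact_force: [0.2, -0.1, 0.6]
opening: 0.484
finger_force: 30.6
```

Call:
carry_out(deltas=[0,0,0,0,0,0,0,0,0,0,0,0])

```text
time: 43.78
eef_pos: [0.5951, 0.0195, 0.1429]
tcp_rot: [1.0, -0.001, 0.0, 0.0]
contact_force: [-0.4, -0.4, 0.7]
opening: 0.484
finger_force: 30.6
```

```bash
python3 - <<'E'
from h import *
s=st();f=pts('wrist');e=s['eef_pos'];dloc(e[:2],e[2]+.0056,f,rad=.023)
E
```

```text
t 43.77 eef [595.1  19.5 142.9] F [-0.4 -0.4  0.7] tq [0.   0.01 0.01] open 0.484 ff 30.6 yaw [ 1.    -0.001]
  n 65 ell [595.3  20.1] [ 9.9 11.4] circ [595.7  20.3] 6.0
  n 292 ell [595.3  20.2] [42.9 43.5] circ [594.3  19.5] 23.2
  n 114 ell [595.5  20.4] [19.3 19.5] circ [595.7  20.6] 10.3
```

Call:
carry_out(deltas=[0,0,0.001,0,0,0,0,0,0.002,0,0,0,0,0,0.0027,0,0,0,0,0,0.0027,0,0,0])

```text
time: 44.32
eef_pos: [0.5951, 0.0195, 0.1405]
tcp_rot: [1.0, -0.001, 0.0, 0.0]
contact_force: [0.2, 0.5, 2.4]
opening: 0.482
finger_force: 31.7
```

Call:
carry_out(deltas=[0,0,0.0005,0,0,0,0,0,0.0005,0,0,0])

```text
time: 44.58
eef_pos: [0.5951, 0.0195, 0.1404]
tcp_rot: [1.0, -0.001, 0.0, 0.0]
contact_force: [-2.0, -0.0, 4.6]
opening: 0.488
finger_force: 33.4
```

Call:
carry_out(deltas=[0,0,0,0,0,0,0,0,0,0,0,0,0,0,-0.01,0,0,0,0,0,-0.04,0,0,0,0,0,-0.08,0,0,0], grip=75)

```text
time: 45.2
eef_pos: [0.5942, 0.0196, 0.2195]
tcp_rot: [1.0, -0.001, -0.001, -0.0]
contact_force: [0.3, -0.2, 0.3]
opening: 0.751
finger_force: 0.0
```

Call:
carry_out(deltas=[-0.03,0,-0.02,0,0,0,-0.055,0,-0.03,0,0,0,-0.055,0,-0.03,0,0,0,-0.055,0,-0.03,0,0,0,-0.055,0,-0.03,0,0,0])

```text
time: 45.82
eef_pos: [0.5403, 0.0196, 0.2488]
tcp_rot: [1.0, -0.001, -0.001, -0.0]
contact_force: [0.3, -0.2, -0.5]
opening: 0.75
finger_force: 0.0
```

```bash
python3 - <<'E'
from h import *
s=st();f=pts('wrist');im,P,T,K=f
for n,z in(('flange',.146),('black',.142),('large',.128)): print(n);dloc((.595,.020),z,f,tol=.0018)
m=(cv2.inRange(cv2.cvtColor(im,cv2.COLOR_RGB2HSV),*HS['gold'])>0)&(np.hypot(P[...,0]-.595,P[...,1]-.02)<.025)
A=P[m];A=A[A[:,2]>.143];c=np.linalg.lstsq(np.c_[A[:,:2]-[.595,.02],np.ones(len(A))],A[:,2],rcond=None)[0];print('gold plane',c,np.median(A[:,2]))
cv2.imwrite('pics/w11.png',cv2.resize(cv2.cvtColor(im[50:220,200:440],cv2.COLOR_RGB2BGR),None,fx=3,fy=3))
E
```

```text
t 45.83 eef [540.3  19.6 248.8] F [ 0.3 -0.2 -0.5] tq [ 0.01 -0.01  0.05] open 0.75 ff 0.0 yaw [ 1.    -0.001]
flange
  n 67 ell [596.3  20. ] [11.5 12.9] circ [597.2  19.7] 7.4
  n 178 ell [594.9  20.4] [41.7 42. ] circ [595.   20.4] 21.6
  n 85 ell [594.9  20.3] [20.7 20.7] circ [595.   20.4] 11.0
black
large
  n 96 ell [569.4  28.7] [ 8.8 26.3] circ [570.1  28.4] 14.8
  n 43 ell [595.2  48. ] [7.6 9.7] circ [595.6  48.1] 5.4
  n 41 ell [594.2  21.2] [17.9 19.9] circ [599.3  19.2] 7.7
  n 143 ell [ 6.049e+02 -4.000e-01] [13.3 34.4] circ [605.3  -1.9] 19.8
  n 153 ell [614.7  32.3] [13.5 35.5] circ [613.6  32.2] 19.8
gold plane [-0.00237553 -0.00214022  0.14529012] 0.14531671360305284
```

View pics/w11.png

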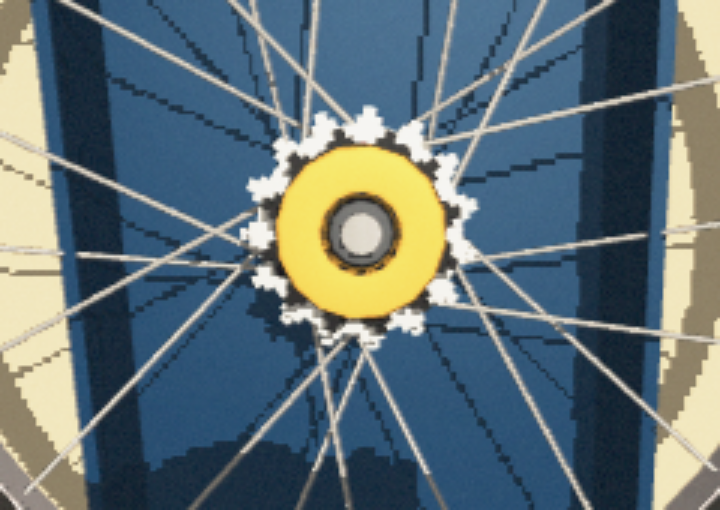

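The lockring (crop centre 362,232) lies level at 146 mm and concentric, over the black and silver cogs. The robot is clear, so I'm handing in.

```bash
python3 -c "
from plant import ctrl
print(ctrl.sign_off())"
```

```text
the job is handed in; nothing more can be done
None
```

The kit is fitted and handed in at about 46 s: blue spacer, large cog, red spacer, black cog and lockring are on the freehub in order, and the last wrist view showed the lockring level, centred and at its seated height. One early grasp on the large cog slid over its top and was redone, and the bystanders were not handled.

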